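# Lock the chocolate kettle's lid and fit its temperature probes

## Task

Get the chocolate kettle ready: turn its lid by the handle until the hole in the lid's tab lines up with the lug on the kettle, and push the red-handled pin fully home through both. Then, with the lid locked, set every temperature probe from the white block fully down into a collet on the lid, one to a collet, and turn that collet's nut clockwise until it grips the stem tight (at or near its stop). Hold the probes gently, as their heads are delicate, and leave everything else on the bench where it is.

Things in the scene. Friction and masses are not known exactly. Their poses are not given: they have to be found in the camera images.
- bush (a point): Centre of the outer mouth of the pin hole in the dark steel lug on a round chocolate kettle (254 mm across, heavy, fixed). The lug block is 42 mm wide, 22 mm long, 33 mm tall; its 13.6 mm square hole is level and points at the kettle's axis. This point is 142 mm over the worktop and 155 mm from that axis. Axes are the kettle's: z up, y from the mouth straight in along the hole.
- lid (a joint): Turning of the kettle's flat metal lid (236 mm across, top face 126 mm over the worktop) about the vertical axis, rad, counter-clockwise from above positive, limits -0.35 to 1.25. At 0 the hole in its tab lines up with the lug's hole. Light friction, about 0.25 N m; stays where it is left.
- handle (a point): Point in the black bar handle in the middle of the lid, on the lid's axis, 152 mm over the worktop. Bar 56 mm long along this point's y axis, 16 mm wide along x, 12 mm thick, top 160 mm over the worktop; the lid face is 26 mm below this point. Axes turn with the lid. The collet nuts begin 47 mm from the axis, so open the fingers only partly (about 40 mm) here.
- tab (a point): Outer mouth of the hole (13.6 mm square, level, radial) in the aluminium tab standing on the lid's rim, 40 mm wide, 10 mm thick; 126 mm from the lid's axis, 142 mm over the worktop. It passes 7 mm inside the lug when the lid turns. Axes as handle.
- pin: Lid pin, 77 mm long, 90 g, lying level on the worktop: steel shaft 12 mm across with a tapered nose, red handle block. Origin on the shaft's axis where it leaves the handle. x axis along the shaft, nose tip at x = 61 mm; z up. Handle spans x -16..0, y -12..12, z -6..30 mm. Fully home, the handle's front face rests on the lug: origin at bush, x along its y, shaft through the tab.
- rack: White plastic block 210 x 66 x 80 mm high, fixed, with three 15.5 mm holes in a row along its x axis, 65 mm apart, in which the probes stand. Origin: centre of its underside.
- probe0: Temperature probe (two or three are present), upright in a hole of the white block, 45 g: steel stem 12 mm across with tapered tip, grey collar 24 mm across, lime head 20 mm across. Origin: the stem's tip; z up along the probe; stem 0..70, collar 70..74, head 74..107 mm (grip at about 94). Delicate: 10 N per pad holds it well; more than 60 N from the fingers (both pads added) breaks it.
- probe1: Temperature probe (two or three are present), upright in a hole of the white block, 45 g: steel stem 12 mm across with tapered tip, grey collar 24 mm across, lime head 20 mm across. Origin: the stem's tip; z up along the probe; stem 0..70, collar 70..74, head 74..107 mm (grip at about 94). Delicate: 10 N per pad holds it well; more than 60 N from the fingers (both pads added) breaks it.
- probe2: Temperature probe (two or three are present), upright in a hole of the white block, 45 g: steel stem 12 mm across with tapered tip, grey collar 24 mm across, lime head 20 mm across. Origin: the stem's tip; z up along the probe; stem 0..70, collar 70..74, head 74..107 mm (grip at about 94). Delicate: 10 N per pad holds it well; more than 60 N from the fingers (both pads added) breaks it.
- collet0 (a point): Mouth of collet 0 on the lid: top centre of its round blue nut, 70 mm from the lid's axis, 166 mm over the worktop. Nut 46 mm across, 28 mm high, lower edge 12 mm above the lid face, hole 17.6 mm; below it a 15 mm bore goes right through. A seated probe's collar lies on the nut at this point, its tip 70 mm below, its head 37 mm above; grip the nut by its rim, a finger each side of the head.
- nut0 (a joint): Turning of the nut of collet 0, rad, clockwise from above positive (tightening), 0 slack to 1.2 end stop; starts at 0 to 0.3. The jaws touch a stem at about 0.65, grip it tight from 0.95; the last of the turn takes about 0.2 N m. Stays where it is left. Tightened empty, it no longer admits a stem. A white mark on its top meets the red tick on the lid at the stop.
- collet1 (a point): Mouth of collet 1 on the lid: top centre of its round blue nut, 70 mm from the lid's axis, 166 mm over the worktop. Nut 46 mm across, 28 mm high, lower edge 12 mm above the lid face, hole 17.6 mm; below it a 15 mm bore goes right through. A seated probe's collar lies on the nut at this point, its tip 70 mm below, its head 37 mm above; grip the nut by its rim, a finger each side of the head.
- nut1 (a joint): Turning of the nut of collet 1, rad, clockwise from above positive (tightening), 0 slack to 1.2 end stop; starts at 0 to 0.3. The jaws touch a stem at about 0.65, grip it tight from 0.95; the last of the turn takes about 0.2 N m. Stays where it is left. Tightened empty, it no longer admits a stem. A white mark on its top meets the red tick on the lid at the stop.
- collet2 (a point): Mouth of collet 2 on the lid: top centre of its round blue nut, 70 mm from the lid's axis, 166 mm over the worktop. Nut 46 mm across, 28 mm high, lower edge 12 mm above the lid face, hole 17.6 mm; below it a 15 mm bore goes right through. A seated probe's collar lies on the nut at this point, its tip 70 mm below, its head 37 mm above; grip the nut by its rim, a finger each side of the head.
- nut2 (a joint): Turning of the nut of collet 2, rad, clockwise from above positive (tightening), 0 slack to 1.2 end stop; starts at 0 to 0.3. The jaws touch a stem at about 0.65, grip it tight from 0.95; the last of the turn takes about 0.2 N m. Stays where it is left. Tightened empty, it no longer admits a stem. A white mark on its top meets the red tick on the lid at the stop.
- mug: White mug, 85 mm high. Not part of the job; leave it where it is.
- plate: Blue-rimmed white plate, 185 mm across, with a wafer slab on it. Not part of the job; leave it where it is.
- spatula: Spatula with a green handle, 240 mm long. Not part of the job; leave it where it is.
- house: Two upright dark chocolate walls of a little house, joined in an L, about 120 mm. Not part of the job; leave it where it is.
- jar: Glass jar with a red cap, 90 mm high. Not part of the job; leave it where it is.
- bowl: Steel bowl, 150 mm across. Not part of the job; leave it where it is.
- carton: Small red carton, 50 x 90 x 35 mm. Not part of the job; leave it where it is.
Not all that is in view belongs to the job. Leave any purple or turquoise look-alike of the pin alone.

How it is judged:
By the outcome, as a careful person would: the job done as asked, in the order asked, and still so for the second after the job is handed in, with the robot touching nothing.
Of probe0, probe1, probe2 only 2 to 3 are there at a start; the rules pass over those that are not, and their reading is None.
At some moment in a run one of pin may be knocked a few centimetres aside while the robot is not near it.
Once in a run the grip may slacken for a moment while it holds something.
It also fails if it takes over 210 s, if anything falls off the work surface, if the arm or the gripper's body presses on something with over 40 N, if the wrist force passes 120 N, or if a joint passes its speed limit or range.

## Robot

A 6-joint arm with a two-finger parallel gripper is mounted at the origin on the work surface. World frame = base frame: x ahead of the robot, y to its left, z up, the work surface at z = 0. Lengths are in mm, angles in rad, forces in N, time in s.
With the tool pointing down it reaches from about 300 to 775 mm from the base axis. Payload 14.6 kg.
Tool frame: the origin (TCP) lies between the finger pads; the fingertips stand ahead of it and the grasp point (between the pads) lies 11 mm behind it (manip.finger_overhang is the z of the fingertips in the tool frame, in mm); z points along the fingers, y is the line along which they close (so a half turn about z gives the same grasp; the last joint's range is limited). The gripper opens to 94 mm and grips with 3 to 60 N. Pads are 16 mm wide; open, the fingers measure 119 mm over their backs; the gripper's body (75 mm by 177 mm) begins 78 mm behind the grasp point.
Start: joints at [1.194, 0.3, 1.521, -0, 1.321, -0.067], TCP at [167.675, 523.807, 187.846] pointing down, gripper open.
Joint ranges: [-3.03, 3.03], [-0.79, 2.21], [0.23, 2.52], [-1.04, 4.18], [0, 3.07], [-2.55, 2.55]. Speed limits (rad/s): [2.22, 2.22, 2.57, 3.14, 3.14, 3.14].

## Interface

Orientations are given as [roll, pitch, yaw] about the fixed x, y, z axes, in that order (R = Rz(yaw) Ry(pitch) Rx(roll)).
In Python, from cell import manip gives the robot as it stands.
- The arm moves only by the tool jog_arm, never from a script. Its argument "series" is a list of rows, each a list of 7 numbers: the shift along the world's x, y, z as a fraction of full scale, then the turn, a rotation vector about the world's x, y, z as a fraction of full scale, then the closure, from 0 (fully open) to 1 (shut). In form: [[dx, dy, dz, wx, wy, wz, fingers], ...]. A call has 1 to 8 rows; each row is the pose to reach, as a shift and turn from the pose commanded when the call began; what a row does not reach only later rows make up. Full scale, the value 1, is 120 mm for a shift and 90 degrees for a turn. A row lasts 1/12 s, in which the tool goes at most 41.7 mm and 7.16 degrees, less where a joint would pass 70% of its speed; a pose out of reach is approached as far as the arm can. A call with a number of a shift or a turn outside -1 to 1 is refused whole. A call with a gripper value outside its range is refused whole. The fingers move at their own pace and stop on an object; "grip_force" is the grip in N (left out, the last holds). Time passes only in rows, so rows that repeat a pose let the fingers close. It gives the time, the measured TCP pose, the force, the opening and the grip force at its end, in the units of the state.
- manip.read_state(): the state, without advancing time (a new reading comes with each control period).
- manip.camera(name): name is "side" or "top"; returns a dict with "frame" (480x640x3 uint8, red, green, blue), "vfov" (degrees; the focal length in pixels is half the picture's height over the tangent of half this angle, whatever the lens; pixels are square), "cx", "cy" (the principal point, pixels), "R" (3x3) and "t" (3): a world point X has camera coordinates R X + t. Camera axes: x right, y down, z forward; pixel columns grow to the right and rows downward; lengths in mm; the calibration is good to about 2 mm. A picture is of the moment at which its call begins. There is no depth.
- manip.sign_off(): hands the job in; it is judged then, once.
The state is a dict: "clock": time; "joints": joint angles; "qd": joint speeds; "effort": joint torques, N m; "eef_pos": TCP position; "eef_rot": TCP orientation; "wrist_force": force on the tool from outside, world axes, zero at the start; "moment": the same for the moment, N m; "finger_gap": finger opening in mm; "finger_force": force on a finger pad.
Only numpy, scipy, OpenCV 4.12 (cv2) and the standard library are available. Lean on these libraries where they do the work, as an engineer would, in place of code of your own. Each camera call takes 0.05 s, during which the arm holds its last target. There are 200 camera calls.

## Working session

There is one attempt and no reset: what is moved stays moved. The work goes in short steps, Python scripts to look and compute and a tool call to move; the robot and the scene stay as the last step left them, time stands still between calls to the robot, and variables do not carry over. Pictures are saved under pics/ and viewed, at most 14 in all, crops included, and the job is handed in when it is done.

Besides the shell and the picture viewer there is one more tool, called as name([rows], argument=value, ...), one row to a line, values as JSON. jog_arm: Moves the arm, as the interface text tells. Its arguments: {"type":"object","properties":{"series":{"type":"array"},"grip_force":{"type":"number"}},"required":["series"]}

```bash
ls; mkdir -p pics
python3 - <<'E'
from cell import manip
import cv2,numpy as np
for n in("top","side"):
    c=manip.camera(n); np.savez("pics/%s0.npz"%n,**{k:c[k] for k in c})
    cv2.imwrite("pics/%s0.png"%n,c["frame"][:,:,::-1]); print(n,c["vfov"],c["cx"],c["cy"],np.round(c["R"],4).tolist(),np.round(c["t"],1), np.round(-np.array(c["R"]).T@c["t"]))
print(manip.read_state(),manip.finger_overhang)
E
```

```text
pics
top 50.62384692040017 332.8880658420677 243.9988182887221 [[-0.0131, -0.9995, -0.0302], [-0.9884, 0.0175, -0.151], [0.1514, 0.0279, -0.9881]] [  14.6  599.5 1258.2] [ 402.  -31. 1334.]
side 43.478293900420965 329.1826920637632 243.8124471905484 [[0.9785, -0.2061, -0.0053], [-0.1552, -0.7192, -0.6772], [0.1358, 0.6635, -0.7358]] [-560.9  175.3 1504.7] [ 372. -988. 1223.]
{'clock': 0.1, 'joints': array([ 1.19443459e+00,  3.00410407e-01,  1.52146367e+00, -5.19819540e-05,
        1.32070227e+00, -6.66074084e-02]), 'qd': array([ 0.00131958, -0.0007892 , -0.00367492,  0.00041996,  0.00117049,
       -0.00017348]), 'effort': array([ 2.04378237e-03, -5.32640219e+01, -3.53283691e+01,  7.09781866e-02,
        2.34365434e-02, -7.67713641e-05]), 'eef_pos': array([167.58876259, 523.60216577, 187.3692998 ]), 'eef_rot': array([-3.14060779e+00, -1.52325975e-05,  2.83185121e+00]), 'wrist_force': array([ 0.00397542, -0.27550607, -0.38141969]), 'moment': array([-0.03746245, -0.06825387, -0.03153099]), 'finger_force': 0.0, 'finger_gap': 93.77797223294301} 8.0
```

View pics/top0.png

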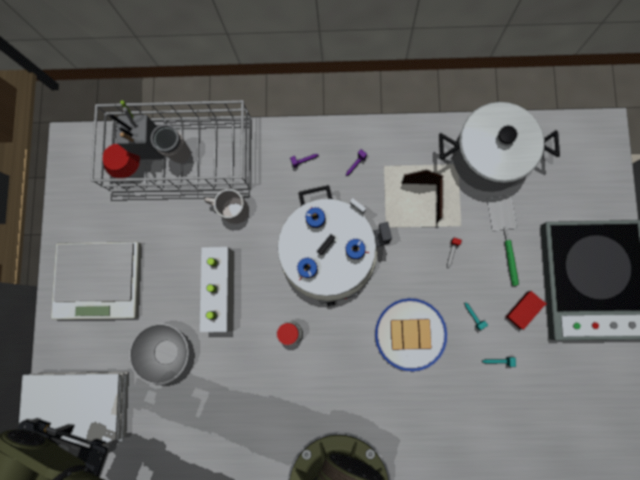

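View pics/side0.png

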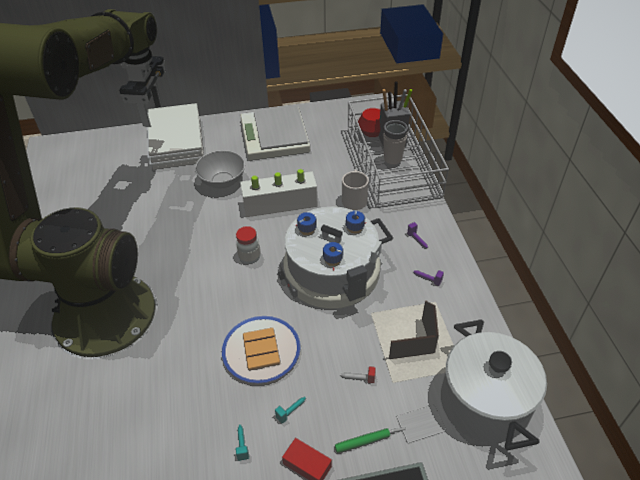

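```bash
cat > h.py <<'E'
import cv2,numpy as np
from cell import manip
def cam(n,k=1):
    c=dict(manip.camera(n)); 
    if k>1: c["frame"]=np.mean([c["frame"]]+[manip.camera(n)["frame"] for _ in range(k-1)],0).astype(np.uint8)
    c["R"]=np.array(c["R"]);c["t"]=np.array(c["t"]); c["f"]=240/np.tan(np.radians(c["vfov"]/2)); return c
def load(n):
    d=np.load(n); c={k:d[k] for k in d.files}; c["f"]=240/np.tan(np.radians(float(c["vfov"])/2)); return c
def ray(c,u):
    d=c["R"].T@np.array([(u[0]-c["cx"])/c["f"],(u[1]-c["cy"])/c["f"],1.]); return -c["R"].T@c["t"],d/np.linalg.norm(d)
def onz(c,u,z):
    o,d=ray(c,u); return o+d*(z-o[2])/d[2]
def proj(c,X):
    p=c["R"]@np.asarray(X,float)+c["t"]; return np.array([c["cx"]+c["f"]*p[0]/p[2],c["cy"]+c["f"]*p[1]/p[2]])
def tri(a,ua,b,ub):
    A=[];B=[]
    for c,u in((a,ua),(b,ub)):
        o,d=ray(c,u);P=np.eye(3)-np.outer(d,d);A.append(P);B.append(P@o)
    X=np.linalg.lstsq(np.vstack(A),np.hstack(B),rcond=None)[0]; return X
def blobs(c,lo,hi,amin=8,roi=None):
    h=cv2.cvtColor(c["frame"],cv2.COLOR_RGB2HSV); m=cv2.inRange(h,lo,hi)
    n,l,s,ce=cv2.connectedComponentsWithStats(m)
    o=[(np.round(ce[i],2),s[i].tolist()) for i in range(1,n) if s[i][4]>=amin]
    if roi: o=[b for b in o if roi[0]<b[0][0]<roi[2] and roi[1]<b[0][1]<roi[3]]
    return o,m
def crop(c,x,y,w,h,k,name):
    cv2.imwrite(name,cv2.resize(c["frame"][y:y+h,x:x+w,::-1],None,fx=k,fy=k,interpolation=cv2.INTER_CUBIC))
E
python3 - <<'E'
from h import *
t=load("pics/top0.npz");s=load("pics/side0.npz")
crop(t,265,175,133,130,4,"pics/a.png");crop(s,265,190,133,120,4,"pics/b.png")
a=cv2.imread("pics/a.png");b=cv2.imread("pics/b.png")
im=np.zeros((520,1064,3),np.uint8);im[:520,:532]=a;im[:480,532:]=b;cv2.imwrite("pics/ab.png",cv2.resize(im,(798,390)))
for nm,lo,hi in(("blue",(105,120,40),(125,255,255)),("lime",(30,120,80),(45,255,255)),("redA",(0,150,90),(5,255,255)),("redB",(174,150,90),(180,255,255))):
  for n,c in(("top",t),("side",s)):
    print(nm,n,[(b[0].tolist(),b[1]) for b in blobs(c,lo,hi,12)[0]])
E
```

```text
blue top [([315.53, 217.63], [306, 208, 19, 19, 233]), ([354.89, 249.38], [346, 240, 19, 19, 236]), ([306.75, 267.16], [298, 258, 19, 20, 230]), ([410.17, 338.19], [376, 299, 70, 72, 266])]
blue side [([268.99, 42.16], [259, 5, 20, 73, 929]), ([410.64, 33.4], [381, 5, 62, 58, 2812]), ([354.74, 217.5], [346, 211, 18, 13, 149]), ([306.57, 218.69], [297, 213, 19, 13, 145]), ([332.02, 248.97], [323, 242, 20, 15, 178]), ([259.56, 348.21], [222, 317, 78, 66, 508])]
lime top [([122.0, 101.92], [120, 100, 5, 5, 13]), ([211.0, 261.26], [208, 259, 7, 6, 34]), ([210.39, 287.83], [207, 285, 7, 7, 36]), ([210.12, 314.82], [207, 312, 7, 7, 40])]
lime side [([299.96, 171.09], [297, 169, 6, 5, 23]), ([277.59, 174.85], [275, 172, 6, 7, 27]), ([255.18, 180.03], [252, 176, 6, 12, 39])]
redA top [([115.06, 157.22], [103, 144, 26, 26, 513]), ([456.11, 241.11], [452, 239, 9, 6, 38]), ([526.25, 309.69], [509, 292, 37, 37, 672]), ([594.83, 325.28], [593, 323, 5, 5, 18]), ([287.46, 333.49], [278, 324, 20, 20, 327])]
redA side [([370.38, 118.88], [362, 109, 18, 23, 303]), ([245.68, 233.45], [236, 227, 20, 14, 214]), ([371.44, 370.69], [369, 367, 6, 9, 48]), ([306.78, 458.59], [283, 438, 48, 42, 1011])]
redB top []
redB side []
```

View pics/ab.png

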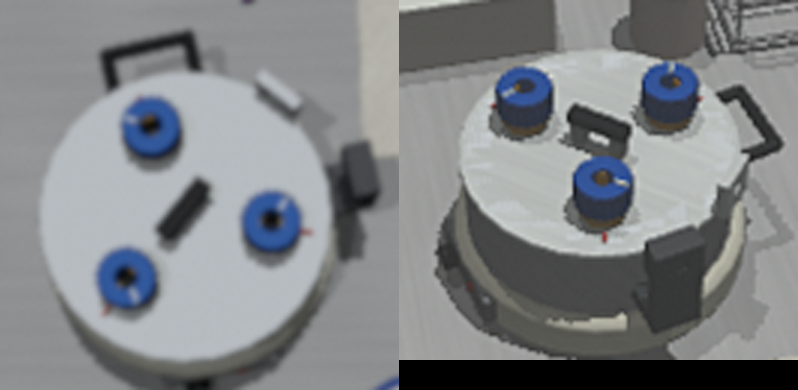

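```bash
cat >> h.py <<'E'
def hullc(m,x,y,r=16):
    k=np.zeros_like(m);cv2.circle(k,(int(x),int(y)),r,255,-1);p=cv2.findNonZero(m&k);h=cv2.convexHull(p)
    (cx,cy),rr=cv2.minEnclosingCircle(h);M=cv2.moments(h);return np.array([M['m10']/M['m00'],M['m01']/M['m00']]),np.array([cx,cy]),rr
E
python3 - <<'E'
from h import *
t=cam("top",8);s=cam("side",8)
np.savez("pics/t1.npz",**t);np.savez("pics/s1.npz",**s)
nt=[(315,217),(355,249),(307,267)];ns=[(355,217),(332,249),(307,218)]  # guess
_,mt=blobs(t,(105,100,30),(125,255,255));_,ms=blobs(s,(105,100,30),(125,255,255))
T=[];
for a in nt:
    c,e,r=hullc(mt,*a);print("top",c,e,r,onz(t,c,166).round(1),onz(t,c,155).round(1));T.append(onz(t,c,157)[:2])
S=[]
for a in ns:
    c,e,r=hullc(ms,*a);print("side",c,e,onz(s,c,158).round(1));S.append(onz(s,c,158))
for P in(T,[x[:2] for x in S]):
    P=np.array(P);A=np.c_[2*P,np.ones(3)];b=(P**2).sum(1);x=np.linalg.solve(A,b);print("centre",x[:2],"R",np.sqrt(x[2]+x[0]**2+x[1]**2))
    d=P-x[:2];print(np.degrees(np.arctan2(d[:,1],d[:,0])))
# probes
for a,b in(((211,261.3),(300,171)),((210.4,287.8),(277.6,174.8)),((210,314.8),(255.2,180))):
    print("probe tri",tri(t,a,s,b).round(1),onz(t,a,187).round(1))
# dark: handle, lug
g=cv2.cvtColor(t["frame"],cv2.COLOR_RGB2GRAY)
for nm,(x0,y0,x1,y1),th in(("handle",(312,232,342,258),80),("lug",(376,216,395,247),60)):
    m=np.zeros_like(g);m[y0:y1,x0:x1]=(g[y0:y1,x0:x1]<th)*255
    n,l,st,ce=cv2.connectedComponentsWithStats(m);i=1+np.argmax(st[1:,4]);p=cv2.findNonZero((l==i).astype(np.uint8));print(nm,st[i],ce[i],cv2.minAreaRect(p))
m=np.zeros_like(g);m[195:218,345:372]=(g[195:218,345:372]>0)*g[195:218,345:372]
print(m[198:216,347:370])
print(g[218:250,374:398])
E
```

```text
top [315.08901166 217.15715163] [315.17605591 217.20422363] 9.736889839172363 [645.8  43.  166. ] [648.1  43.7 155. ]
top [355.01431127 248.69051878] [355.         248.63157654] 9.837135314941406 [569.3 -49.3 166. ] [570.8 -49.4 155. ]
top [306.88848704 267.51537071] [307.         267.39285278] 9.769438743591309 [527.1  63.  166. ] [528.3  63.9 155. ]
side [354.96741155 217.22067039] [354.91665649 218.        ] [650.1  47.3 158. ]
side [332.55345912 249.10455975] [332.44735718 249.5       ] [572.6 -46.2 158. ]
side [306.14353163 218.96978281] [306.  218.5] [529.4  67.  158. ]
centre [582.12057958  19.46310294] R 69.83446111676335
[ 20.2349898  -99.54521623 140.67309735]
centre [584.14737247  23.09339579] R 70.23726634652643
[ 20.14329919 -99.47053429 141.26093336]
probe tri [552.5 301.1 114.9] [542.8 281.5 187. ]
probe tri [488.4 301.8 112. ] [482.1 281.4 187. ]
probe tri [424.2 303.7 103. ] [421.3 280.9 187. ]
handle [318 235  16  21 152] [325.98684211 245.43421053] ((326.13116455078125, 245.442626953125), (7.170065879821777, 22.278419494628906), 39.80556869506836)
lug [377 228  14 
[... 4353 characters left out ...]
22  81  63  57  48  37  34  32  30  30  32  35  41  55  79 104 119
  124 125 126 128 132 139]
 [169 131  85  62  58  49  38  34  33  39  50  61  69  77  89 103 117 125
  128 131 134 136 139 143]
 [173 135  86  58  54  47  40  37  40  52  75  95 105 111 117 124 130 134
  137 140 142 144 145 145]
 [173 135  85  54  48  48  46  47  49  62  90 116 130 134 135 137 140 142
  144 145 146 146 146 146]
 [173 136  86  55  51  53  54  55  55  64  90 121 140 144 144 144 145 146
  146 146 146 146 146 146]
 [170 134  87  60  56  56  57  57  57  65  88 119 139 146 147 147 147 147
  146 147 147 147 147 147]
 [166 129  87  63  57  57  57  57  59  67  84 110 133 145 147 147 147 147
  147 147 147 148 147 148]]
```

Run:
```python
from h import *
t=load("pics/t1.npz");s=load("pics/s1.npz")
CT=np.array([582.1,19.5]);CS=np.array([584.1,23.1])
for nm,c,u,z,C in(("lug top",t,(384.8,231),158,CT),("lug side",s,(357.3,270),158,CS),("tab",t,(357.2,204.5),157,CT),("handle",t,(326.1,245.4),160,CT),("handle",t,(326.1,245.4),152,CT)):
    X=onz(c,u,z);d=X[:2]-C;print(nm,X.round(1),np.hypot(*d).round(1),np.degrees(np.arctan2(d[1],d[0])).round(1))
for u in((211,261.3),(210.4,287.8),(210,314.8)): print(onz(t,u,112).round(1))
for u in((300,171),(277.6,174.8),(255.2,177)): print(onz(s,u,106).round(1))
# handle direction
for th in (39.8,-50.2):
  a=np.array([326.1,245.4]);b=a+10*np.array([np.cos(np.radians(th)),np.sin(np.radians(th))]);d=(onz(t,b,160)-onz(t,a,160))[:2];print(th,np.degrees(np.arctan2(d[1],d[0])))
h=cv2.cvtColor(s["frame"],cv2.COLOR_RGB2HSV)
crop(s,340,235,45,75,8,"pics/c.png");crop(s,330,345,55,45,8,"pics/d.png");crop(t,435,225,40,50,8,"pics/e.png");crop(t,370,210,35,50,8,"pics/f.png")
im=np.zeros((600,800,3),np.uint8)
c=cv2.imread("pics/c.png");im[:600,:360]=c
d=cv2.resize(cv2.imread("pics/d.png"),(420,330));im[:320,370:790]=d[:320]
e=cv2.resize(cv2.imread("pics/e.png"),(208,260));im[330:590,370:578]=e
f=cv2.resize(cv2.imread("pics/f.png"),(182,260));im[330:590,590:772]=f
cv2.imwrite("pics/cdef.png",im)
```

```text
lug top [ 611.1 -120.1  158. ] 142.6 -78.3
lug side [ 614.8 -121.9  158. ] 148.2 -78.0
tab [676.3 -56.7 157. ] 121.2 -38.9
handle [579.1  18.1 160. ] 3.3 -155.7
handle [580.3  18.5 152. ] 2.1 -150.4
[552.  301.9 112. ]
[487.3 301.9 112. ]
[422.5 301.3 112. ]
[554.8 311.6 106. ]
[490.2 308.8 106. ]
[427.2 312.9 106. ]
39.8 -130.94127815031175
-50.2 -40.29569016529478
```

View pics/cdef.png

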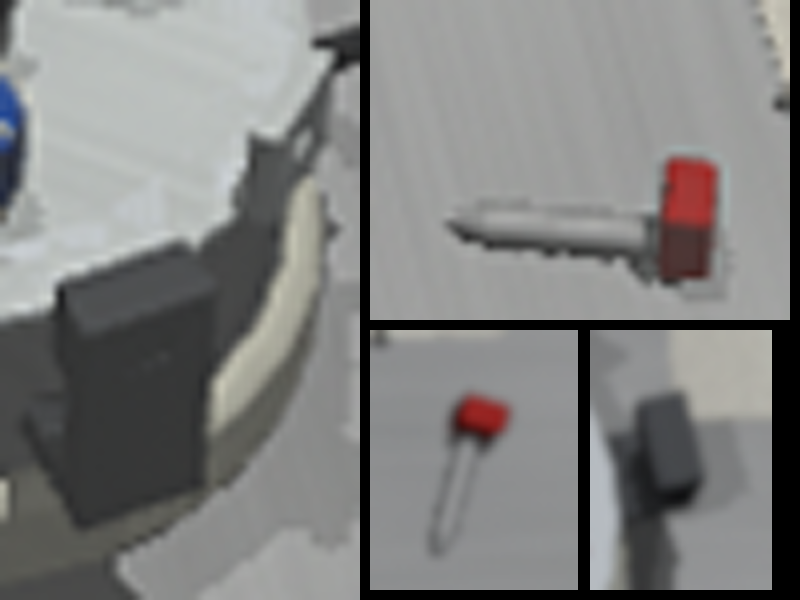

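jog_arm([
  [0.3,-0.3,0.5,0,0,0,0.57],
  [0.692,-0.84,0.5,0,0,-0.05,0.57],
  [0.692,-0.84,0.5,0,0,-0.05,0.57],
  [0.692,-0.84,0.5,0,0,-0.05,0.57],
], grip_force=10)

```text
clock: 1.23
eef_pos: [252.3, 421.0, 249.2]
eef_rot: [3.14, 0.001, 2.752]
wrist_force: [0.2, 0.6, 0.7]
finger_gap: 70.9
finger_force: 0.0
```

jog_arm([
  [0.692,-0.84,0,0,0,-0.05,0.57],
  [0.692,-0.84,0,0,0,-0.05,0.57],
  [0.692,-0.84,0,0,0,-0.05,0.57],
  [0.692,-0.84,0,0,0,-0.05,0.57],
])

```text
clock: 1.57
eef_pos: [336.5, 318.5, 248.1]
eef_rot: [3.142, 0.001, 2.671]
wrist_force: [-0.8, 0.4, 0.8]
finger_gap: 44.1
finger_force: 0.0
```

jog_arm([
  [0.692,-0.84,0,0,0,-0.05,0.57],
  [0.692,-0.84,0,0,0,-0.05,0.57],
  [0.692,-0.84,0,0,0,-0.05,0.57],
  [0.692,-0.84,0,0,0,-0.05,0.57],
])

```text
clock: 1.9
eef_pos: [419.4, 217.8, 247.8]
eef_rot: [-3.141, 0.001, 2.592]
wrist_force: [-0.4, 0.7, 0.3]
finger_gap: 40.2
finger_force: 0.0
```

jog_arm([
  [0.692,-0.84,0,0,0,-0.05,0.57],
  [0.692,-0.84,0,0,0,-0.05,0.57],
  [0.692,-0.84,0,0,0,-0.05,0.57],
  [0.692,-0.84,0,0,0,-0.05,0.57],
])

```text
clock: 2.23
eef_pos: [502.2, 117.1, 247.4]
eef_rot: [-3.141, 0.0, 2.514]
wrist_force: [-0.6, 0.6, -0.1]
finger_gap: 40.1
finger_force: 0.0
```

jog_arm([
  [0.692,-0.84,0,0,0,-0.05,0.57],
  [0.692,-0.84,0,0,0,-0.05,0.57],
  [0.692,-0.84,0,0,0,-0.05,0.57],
  [0.692,-0.84,0,0,0,-0.05,0.57],
])

```text
clock: 2.57
eef_pos: [585.0, 16.4, 246.8]
eef_rot: [-3.141, -0.0, 2.436]
wrist_force: [-0.6, -0.1, 0.0]
finger_gap: 40.4
finger_force: 0.0
```

jog_arm([
  [-0.022,0.034,-0.5,0,0,0,0.57],
  [-0.022,0.034,-0.883,0,0,0,0.57],
  [-0.022,0.034,-0.883,0,0,0,0.57],
  [-0.022,0.034,-0.883,0,0,0,0.57],
  [-0.022,0.034,-0.883,0,0,0,0.57],
])

```text
clock: 2.98
eef_pos: [580.0, 24.8, 142.1]
eef_rot: [-3.141, -0.001, 2.44]
wrist_force: [0.6, -0.6, 0.7]
finger_gap: 40.5
finger_force: 0.0
```

jog_arm([
  [0,0,0,0,0,0,1],
  [0,0,0,0,0,0,1],
  [0,0,0,0,0,0,1],
  [0,0,0,0,0,0,1],
  [0,0,0,0,0,0,1],
  [0,0,0,0,0,0,1],
])

```text
clock: 3.48
eef_pos: [580.5, 23.8, 142.7]
eef_rot: [3.141, 0.001, 2.439]
wrist_force: [0.0, -0.8, 4.4]
finger_gap: 3.8
finger_force: 2.3
```

Run:
```python
from h import *
s=cam("side");t=cam("top");print(manip.read_state())
crop(s,240,130,180,180,3,"pics/g.png")
```

```text
{'clock': 3.5833, 'joints': array([-2.19841576e-02,  4.06618360e-01,  1.48488663e+00,  5.26344490e-05,
        1.24853824e+00, -8.90185962e-01]), 'qd': array([ 7.09648034e-04,  3.20799878e-04,  3.39901928e-04,  1.24708959e-03,
       -8.85310994e-04,  1.83702196e-05]), 'effort': array([-1.55608496e-02, -5.48598182e+01, -3.19297278e+01,  2.41547241e-02,
        3.19158111e-02,  1.24136401e-03]), 'eef_pos': array([580.67452803,  23.85554256, 142.69344377]), 'eef_rot': array([3.14057883e+00, 1.17276130e-03, 2.43898091e+00]), 'wrist_force': array([ 0.06003621, -0.12853927,  5.49242432]), 'moment': array([-0.00985338,  0.0758886 , -0.03740395]), 'finger_force': 2.9108731588348746, 'finger_gap': 0.47951694329370603}
```

View pics/g.png

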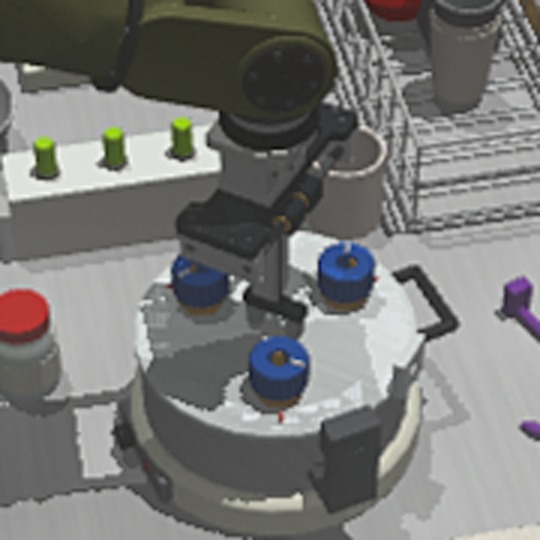

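Run:
```python
from h import *
s=cam("side",4);t=cam("top",2)
P=np.array([580.7,23.9,142.7]);B=np.array([582.5,20.5,160]);d=np.array([np.cos(np.radians(-40)),np.sin(np.radians(-40)),0])
for c,o,nm in((s,(290,190),"g1"),(t,(290,210),"g2")):
    f=cv2.resize(c["frame"][o[1]:o[1]+72,o[0]:o[0]+72,::-1],None,fx=8,fy=8,interpolation=cv2.INTER_CUBIC)
    for X,col in((P,(0,0,255)),(P+[0,0,-8],(0,255,255)),(B+28*d,(0,255,0)),(B-28*d,(0,255,0)),(B,(255,0,255))):
        u=(proj(c,X)-o+.5)*8;cv2.circle(f,tuple(int(v) for v in u),4,col,-1)
    cv2.imwrite("pics/%s.png"%nm,f)
cv2.imwrite("pics/gg.png",cv2.resize(np.hstack([cv2.imread("pics/g1.png"),cv2.imread("pics/g2.png")]),(800,400)))
```

```text
(no output)
```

View pics/gg.png

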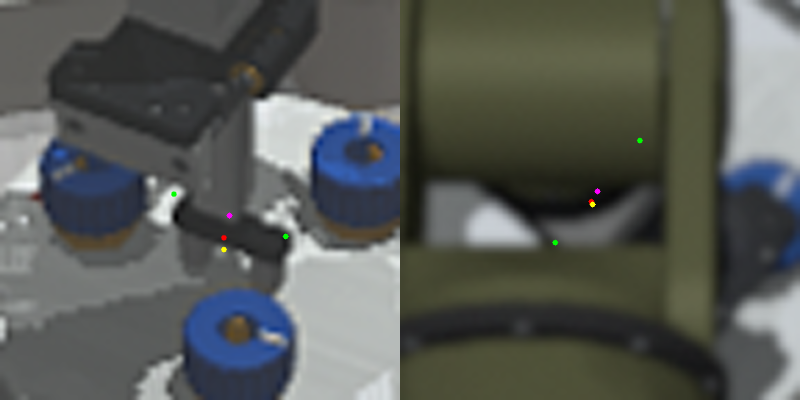

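jog_arm([
  [0,0,0,0,0,0,0.57],
  [0,0,0,0,0,0,0.57],
  [0,0,0,0,0,0,0.57],
  [0,0,0,0,0,0,0.57],
  [0,0,0,0,0,0,0.57],
  [0,0,0,0,0,0,0.57],
])

```text
clock: 4.38
eef_pos: [579.9, 23.8, 141.5]
eef_rot: [-3.141, -0.001, 2.439]
wrist_force: [-0.3, -0.3, 0.6]
finger_gap: 36.6
finger_force: 0.0
```

Run:
```python
from h import *
s=cam("side",4);st=manip.read_state();print(st["eef_pos"],st["wrist_force"],st["moment"],st["finger_gap"])
crop(s,285,185,75,75,8,"pics/g3.png")
```

```text
[580.07491354  23.79903638 141.64608801] [ 0.34944583 -0.23256436 -0.56634828] [-0.00259484 -0.06329615  0.03156784] 40.34271798252364
```

View pics/g3.png

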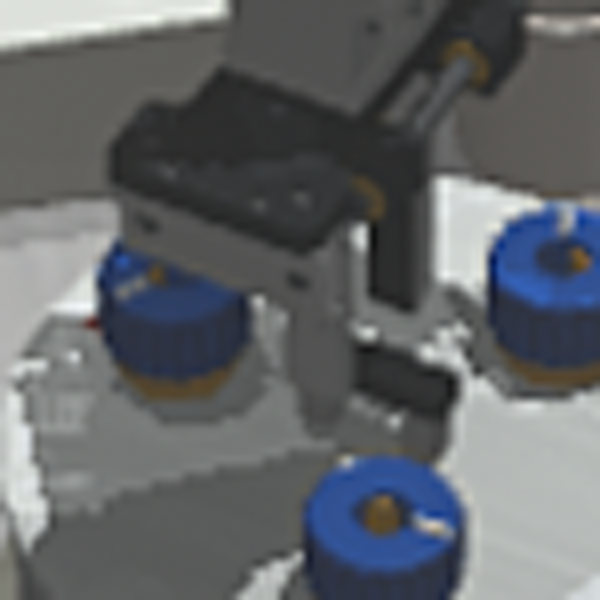

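Run:
```python
from h import *
s=load("pics/s1.npz")
for u in((335,223.1),(325,238.7)): print(onz(s,u,134).round(1))
for u in((322.4,226.9),(341.4,236),(331.5,231)): print("bar",onz(s,u,156).round(1))
y=np.radians(139.75-90)
P=np.array([580,23.8,134]);d=np.array([np.cos(y),np.sin(y),0])
for k in(20,32,-20,-32): print(proj(s,P+k*d), ((proj(s,P+k*d)-[285,185])*8).round())
# bar in s1, top face mask
g=cv2.cvtColor(s["frame"],cv2.COLOR_RGB2GRAY)
print(g[222:244,318:348])
```

```text
[601.9  60.8 134. ]
[566.1  13.  134. ]
bar [564.   33.3 156. ]
bar [603.1  -6.9 156. ]
bar [583.   14.8 156. ]
[333.35650098 229.64817544] [387. 357.]
[335.59410815 226.62909996] [405. 333.]
[325.74302637 239.92060164] [326. 439.]
[323.41135706 243.06658979] [307. 465.]
[[190 186 185 184 183 184 184 183 182 182 183 183 183 183 183 183 184 183
  182 181 181 182 183 184 185 188 181 129  38  49]
 [190 188 188 188 191 193 193 189 186 184 183 182 182 182 183 183 183 183
  183 183 182 182 181 181 183 188 176 101  41  50]
 [189 187 189 195 184 131 135 179 199 194 189 185 183 182 181 181 182 183
  182 181 181 183 184 183 185 191 176  86  42  51]
 [189 188 193 183 122  55  61 104 126 137 178 196 190 186 184 182 181 181
  181 183 183 183 182 184 170 127 127  91  48  50]
 [189 191 187 145  55  43  46  47  51  62 102 140 180 200 194 189 186 184
  183 181 181 182 183 187 187 153  98 106  89  48]
 [186 189 173  82  43  52  54  52  50  47  46  65 100 119 138 179 200 194
  189 186 183 182 183 170 127 125 102 104  81  47]
 [188 190 167  36  46  53  55  56  55  54  51  49  44  43  64 101 118 137
  17
[... 1222 characters left out ...]
 76  72  85 120 120  74
   70  72  70  65  69 137 197 189 187 187 185 185]
 [185 188 184 167 172 148  63  68  73  79  81  82  82  81  79  78  76  71
   71  72  72  66  72 136 194 187 187 186 186 187]
 [184 184 186 188 191 185 165 171 150  65  73  78  82  83  83  84  81  73
   71  72  71  64  81 150 196 188 186 185 186 187]
 [186 185 185 185 185 186 188 192 186 170 157  90  79  82  79  81  82  73
   71  71  69  60  99 163 179 192 189 188 187 186]
 [184 185 186 186 185 186 187 190 194 203 188 117  94  82  81  82  83  80
   75  70  66  86 139 165 161 167 173 189 187 188]
 [183 184 184 185 186 188 193 190 160 131 120  92  85  81  82  82  82  82
   81  79  79 118 169 165 158 155 165 189 188 188]]
```

jog_arm([
  [0.02,-0.02,0,0,0,0,0.78],
  [0.02,-0.02,0,0,0,0,0.78],
  [0.02,-0.02,0,0,0,0,0.78],
  [0.02,-0.02,0,0,0,0,0.78],
], grip_force=25)

```text
clock: 4.92
eef_pos: [582.6, 21.4, 141.8]
eef_rot: [-3.142, -0.0, 2.439]
wrist_force: [-0.4, 0.2, -0.1]
finger_gap: 21.4
finger_force: 0.0
```

jog_arm([
  [0,0,0,0,0,0,0.84],
])

```text
clock: 5.0
eef_pos: [582.2, 21.0, 141.8]
eef_rot: [-3.14, -0.0, 2.439]
wrist_force: [-8.6, -12.0, 2.0]
finger_gap: 17.2
finger_force: 7.3
```

jog_arm([
  [0,0,0,0,0,0,0.88],
  [0,0,0,0,0,0,0.88],
])

```text
clock: 5.17
eef_pos: [583.2, 21.2, 142.7]
eef_rot: [3.141, 0.002, 2.439]
wrist_force: [-1.1, -1.0, 2.7]
finger_gap: 11.3
finger_force: 1.2
```

Run:
```python
from h import *
s=cam("side",4);st=manip.read_state();print(st["eef_pos"],st["wrist_force"],st["moment"],st["finger_gap"],st["finger_force"])
crop(s,285,185,75,75,8,"pics/g4.png")
```

```text
[583.02604635  21.14553974 142.64842643] [-0.2075926  -2.6236441   5.78531365] [-0.62370107  0.07623145 -0.05314861] 11.639860097396609 2.8986591193825006
```

View pics/g4.png

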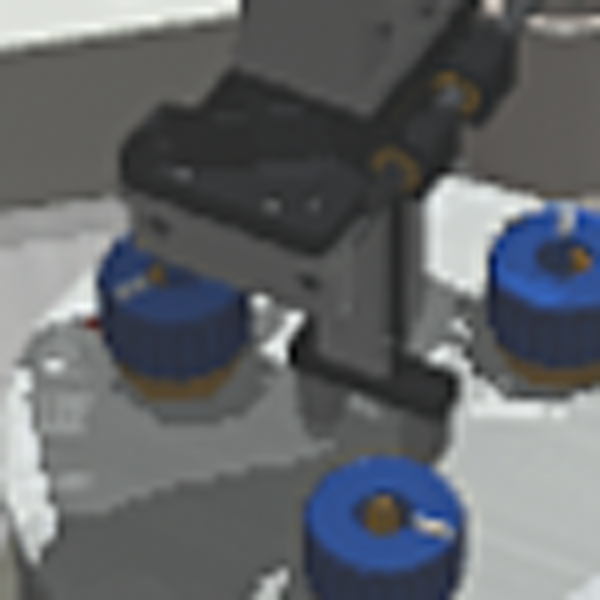

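jog_arm([
  [0,0,0,0,0,0,0.57],
  [0,0,0,0,0,0,0.57],
  [0,0,0,0,0,0,0.57],
  [0,0,0,0,0,0,0.57],
  [0,0,-0.02,0,0,0,0.57],
  [-0.008,-0.015,-0.03,0,0,0,0.57],
  [-0.008,-0.015,-0.03,0,0,0,0.7],
  [-0.008,-0.015,-0.03,0,0,0,0.7],
], grip_force=15)

```text
clock: 6.03
eef_pos: [581.5, 19.6, 138.0]
eef_rot: [-3.141, -0.0, 2.439]
wrist_force: [0.6, -0.2, 0.4]
finger_gap: 30.6
finger_force: 0.0
```

jog_arm([
  [0,0,0,0,0,0,0.75],
  [0,0,0,0,0,0,0.79],
  [0,0,0,0,0,0,0.81],
])

```text
clock: 6.28
eef_pos: [581.7, 19.7, 138.3]
eef_rot: [3.142, 0.0, 2.439]
wrist_force: [-0.4, 0.2, 0.4]
finger_gap: 18.5
finger_force: 0.0
```

jog_arm([
  [0,0,0,0,0,0,0.83],
])

```text
clock: 6.37
eef_pos: [581.7, 19.7, 138.3]
eef_rot: [3.142, 0.0, 2.439]
wrist_force: [0.3, -0.8, -0.9]
finger_gap: 16.3
finger_force: 0.0
```

jog_arm([
  [0,0,0,0,0,0,0.83],
])

```text
clock: 6.45
eef_pos: [581.7, 19.8, 138.3]
eef_rot: [3.141, 0.0, 2.439]
wrist_force: [1.5, 1.0, -1.3]
finger_gap: 16.3
finger_force: 1.0
```

jog_arm([
  [0,0,0,0,0,0,0.84],
])

```text
clock: 6.53
eef_pos: [581.8, 19.8, 138.3]
eef_rot: [3.141, 0.0, 2.439]
wrist_force: [0.9, 0.6, -0.2]
finger_gap: 15.7
finger_force: 15.0
```

jog_arm([
  [0,0,0,0,0,-0.06,0.87],
  [0,0,0,0,0,-0.12,0.87],
  [0,0,0,0,0,-0.18,0.87],
  [0,0,0,0,0,-0.24,0.87],
  [0,0,0,0,0,-0.3,0.87],
  [0,0,0,0,0,-0.36,0.87],
  [0,0,0,0,0,-0.42,0.87],
  [0,0,0,0,0,-0.42,0.87],
], grip_force=25)

```text
clock: 7.2
eef_pos: [582.9, 20.4, 138.4]
eef_rot: [3.138, -0.0, 1.774]
wrist_force: [10.1, 4.1, -4.5]
finger_gap: 15.2
finger_force: 25.1
```

Run:
```python
from h import *
s=cam("side",3);t=cam("top",3);st=manip.read_state();print(st["eef_pos"],st["eef_rot"],st["wrist_force"],st["moment"],st["finger_gap"],st["finger_force"])
f=lambda c,x,y:cv2.resize(c["frame"][y:y+75,x:x+75,::-1],(400,400),interpolation=cv2.INTER_CUBIC)
cv2.imwrite("pics/k.png",np.hstack([f(s,320,225),f(t,340,190)]))
```

```text
[582.88351235  20.42211506 138.38693601] [ 3.13823235e+00 -4.23130286e-04  1.77975243e+00] [ 9.22421354  4.61218611 -5.14590442] [ 0.93425327 -1.9653844   0.10040447] 15.445776082171246 25.017411410808563
```

View pics/k.png

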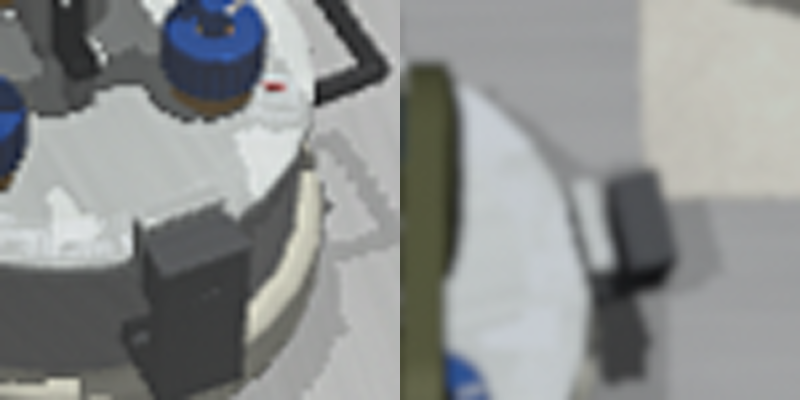

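jog_arm([
  [0,0,0,0,0,0,0.57],
  [0,0,0,0,0,0,0.57],
  [0,0,0,0,0,0,0.57],
  [0,0,0,0,0,0,0.57],
  [0,0,0.25,0,0,0,0.57],
  [0,0,0.5,0,0,0,0.4],
  [0,0,0.5,0,0,0,0.36],
  [0,0,0.5,0,0,0,0.36],
], grip_force=10)

```text
clock: 8.17
eef_pos: [582.2, 19.6, 199.7]
eef_rot: [3.139, 0.001, 1.779]
wrist_force: [0.1, 1.0, -0.9]
finger_gap: 56.9
finger_force: 0.0
```

jog_arm([
  [0.13,-0.6,0,0,0,0,0.36],
  [0.13,-0.6,0,0,0,0,0.36],
])

```text
clock: 8.33
eef_pos: [597.0, -52.9, 197.2]
eef_rot: [-3.14, -0.0, 1.782]
wrist_force: [0.3, -0.5, -0.4]
finger_gap: 59.9
finger_force: 0.0
```

jog_arm([
  [0.13,-0.585,0,0,0,0,0.36],
  [0.13,-0.585,0,0,0,0,0.36],
  [0.13,-0.585,0,0,0,0,0.36],
  [0.13,-0.585,-0.2,0,0,0,0.36],
  [0.13,-0.585,-0.42,0,0,0,0.4],
  [0.13,-0.585,-0.42,0,0,0,0.45],
  [0.13,-0.585,-0.42,0,0,0,0.5],
  [0.13,-0.585,-0.42,0,0,0,0.5],
])

```text
clock: 9.0
eef_pos: [613.2, -122.3, 148.9]
eef_rot: [3.141, 0.0, 1.78]
wrist_force: [0.2, 0.7, 1.0]
finger_gap: 47.3
finger_force: 0.0
```

jog_arm([
  [0,0,0,0,0,0,0.52],
])

```text
clock: 9.08
eef_pos: [613.5, -122.4, 149.5]
eef_rot: [3.14, 0.001, 1.78]
wrist_force: [0.1, 0.3, -0.6]
finger_gap: 45.7
finger_force: 0.0
```

jog_arm([
  [0,0,0,0,0,0,0.53],
])

```text
clock: 9.17
eef_pos: [613.4, -122.5, 149.3]
eef_rot: [3.14, 0.001, 1.78]
wrist_force: [-0.1, 0.4, 1.0]
finger_gap: 44.3
finger_force: 0.0
```

jog_arm([
  [0,0,0,0,0,0,0.54],
])

```text
clock: 9.25
eef_pos: [613.2, -122.5, 148.8]
eef_rot: [3.14, 0.001, 1.78]
wrist_force: [-0.0, 0.2, 0.2]
finger_gap: 43.7
finger_force: 0.0
```

jog_arm([
  [0,0,0,0,0,0,0.54],
])

```text
clock: 9.33
eef_pos: [613.1, -122.5, 148.5]
eef_rot: [3.141, 0.0, 1.779]
wrist_force: [0.2, 0.3, -0.4]
finger_gap: 43.2
finger_force: 0.0
```

jog_arm([
  [0,0,0,0,0,0,0.55],
  [0,0,0,0,0,0,0.55],
])

```text
clock: 9.5
eef_pos: [612.9, -122.5, 148.1]
eef_rot: [3.141, 0.0, 1.779]
wrist_force: [0.3, 0.6, -0.3]
finger_gap: 42.2
finger_force: 0.0
```

jog_arm([
  [0,0,0,0,0,0,0.555],
  [0,0,0,0,0,0,0.555],
])

```text
clock: 9.67
eef_pos: [612.9, -122.5, 147.9]
eef_rot: [3.142, -0.0, 1.779]
wrist_force: [-0.0, 0.2, 0.1]
finger_gap: 41.9
finger_force: 0.0
```

jog_arm([
  [0,0,0,0,0,0,0.56],
  [0,0,0,0,0,0,0.56],
])

```text
clock: 9.83
eef_pos: [612.9, -122.5, 147.8]
eef_rot: [-3.142, -0.0, 1.779]
wrist_force: [-0.5, 0.0, -0.8]
finger_gap: 41.4
finger_force: 0.0
```

Run:
```python
from h import *
st=manip.read_state();print(st["eef_pos"],st["eef_rot"],st["wrist_force"],st["moment"],st["finger_gap"],st["finger_force"])
```

```text
[ 612.86669938 -122.49484668  147.84889818] [-3.14152013e+00 -5.56090785e-05  1.77938376e+00] [-5.07995823e-01  5.77567765e-04 -8.21972522e-01] [-0.06240046  0.06468835  0.00520695] 41.394364978449396 0.0
```

jog_arm([
  [0,0,0,0,0,0,0.57],
  [0,0,0,0,0,0,0.57],
])

```text
clock: 10.0
eef_pos: [612.9, -122.5, 147.9]
eef_rot: [-3.142, -0.0, 1.779]
wrist_force: [0.3, 0.2, -0.7]
finger_gap: 40.4
finger_force: 0.0
```

jog_arm([
  [0,0,0,0,0,0,0.58],
  [0,0,0,0,0,0,0.58],
])

```text
clock: 10.17
eef_pos: [612.9, -122.5, 147.9]
eef_rot: [3.142, 0.0, 1.779]
wrist_force: [0.6, 0.4, 0.3]
finger_gap: 39.3
finger_force: 0.0
```

Run:
```python
from h import *
st=manip.read_state();print(st["eef_pos"],st["eef_rot"],st["wrist_force"],st["moment"],st["finger_gap"],st["finger_force"])
s=cam("side",3)
cv2.imwrite("pics/l.png",cv2.resize(s["frame"][190:310,290:410,::-1],(600,600),interpolation=cv2.INTER_CUBIC))
```

```text
[ 612.88812616 -122.50746276  147.86804137] [3.14156415e+00 4.17727497e-06 1.77937549e+00] [0.63992679 0.35597898 0.34854836] [-0.06850827  0.07033378 -0.03714184] 39.310450381284205 0.0
```

View pics/l.png

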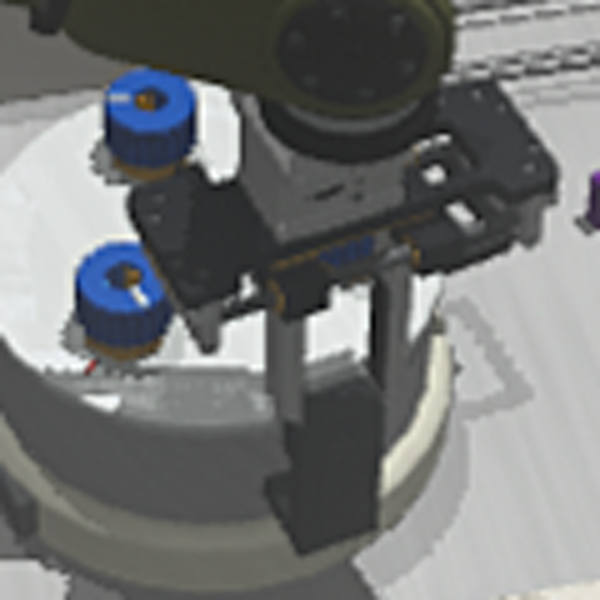

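Run:
```python
from h import *
s=load("pics/s1.npz")
y=np.radians(1.7794*180/np.pi-90);n=np.array([np.cos(y),np.sin(y),0]);r=np.array([np.sin(y),-np.cos(y),0])
P=np.array([612.9,-122.5,140.])
q=lambda X:((proj(s,X)-[290,190])*5).round()
for k in(-19.6,-32,19.6,32):
  for m in(-8,8): print("tip",k,m,q(P+k*n+m*r))
for z in(158.5,150):
 for k in(-21,21):
  for m in(-11,11): print("lug",z,k,m,q(P*[1,1,0]+[0,0,z]+k*n+m*r))
```

```text
tip -19.6 -8 [286. 428.]
tip -19.6 8 [301. 452.]
tip -32 -8 [262. 436.]
tip -32 8 [277. 461.]
tip 19.6 -8 [362. 401.]
tip 19.6 8 [377. 425.]
tip 32 -8 [386. 393.]
tip 32 8 [401. 417.]
lug 158.5 -21 -11 [281. 399.]
lug 158.5 -21 11 [302. 432.]
lug 158.5 21 -11 [363. 370.]
lug 158.5 21 11 [384. 403.]
lug 150 -21 -11 [281. 410.]
lug 150 -21 11 [301. 444.]
lug 150 21 -11 [363. 382.]
lug 150 21 11 [383. 415.]
```

Run:
```python
import cv2
i=cv2.imread("pics/l.png")[300:480,230:450];cv2.imwrite("pics/l2.png",cv2.resize(i,None,fx=3.4,fy=3.3,interpolation=cv2.INTER_CUBIC))
```

```text
(no output)
```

View pics/l2.png

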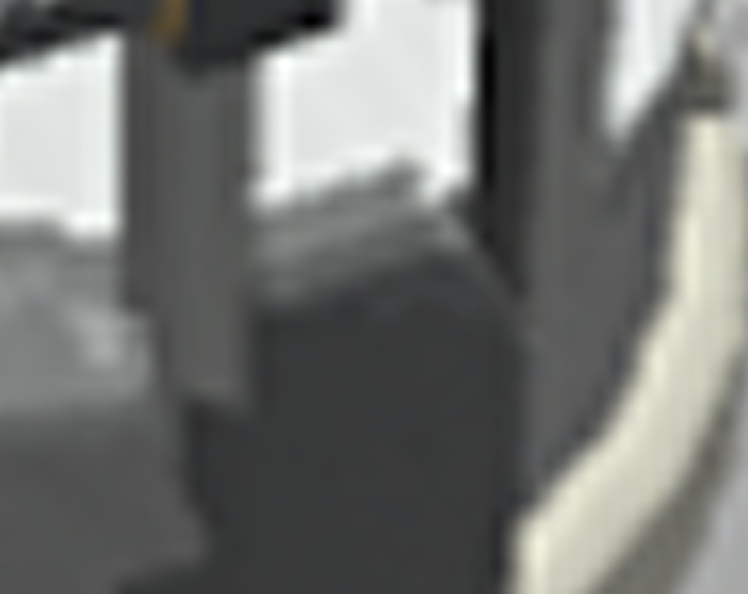

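jog_arm([
  [0,0,0,0,0,0,0.6],
  [0,0,0,0,0,0,0.62],
  [0,0,0,0,0,0,0.64],
  [0,0,0,0,0,0,0.64],
], grip_force=5)

```text
clock: 10.65
eef_pos: [612.9, -122.5, 147.9]
eef_rot: [-3.142, -0.0, 1.779]
wrist_force: [-0.3, 0.4, -0.3]
finger_gap: 33.9
finger_force: 0.0
```

Run:
```python
from h import *
s=cam("side",4);st=manip.read_state();print(st["eef_pos"],st["wrist_force"],st["finger_gap"])
i=s["frame"][245:295,335:385,::-1];cv2.imwrite("pics/m.png",cv2.resize(i,None,fx=11,fy=11,interpolation=cv2.INTER_CUBIC))
```

```text
[ 612.86378556 -122.52701699  147.88563922] [0.41021987 0.11118227 0.3313272 ] 33.852829628099165
```

View pics/m.png

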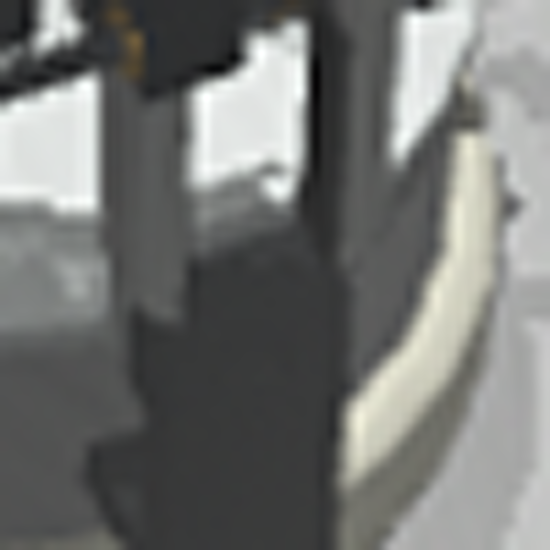

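jog_arm([
  [0,0,0.3,0,0,0,0.7],
  [0,0,0.6,0,0,0,0.8],
  [0,0,0.6,0,0,0,0.9],
  [0,-0.1,0.6,0,0,0,0.9],
  [0,-0.3,0.6,0,0,0,0.9],
  [0,-0.5,0.6,0,0,0,0.9],
  [0,-0.5,0.6,0,0,0,0.9],
], grip_force=10)

```text
clock: 11.43
eef_pos: [612.0, -186.6, 218.2]
eef_rot: [-3.139, -0.0, 1.776]
wrist_force: [-0.4, -1.3, 0.1]
finger_gap: 9.8
finger_force: 0.0
```

Run:
```python
from h import *
s=cam("side",4);t=cam("top",4);np.savez("pics/s2.npz",**s);np.savez("pics/t2.npz",**t);st=manip.read_state();print(st["eef_pos"],st["eef_rot"],st["finger_gap"])
p=st["eef_pos"]
u=proj(s,p+[0,0,-8]);print("tip px",u,"tcp px",proj(s,p),"grasp",proj(s,p+[0,0,11]))
x,y=int(u[0])-40,int(u[1])-45
i=s["frame"][y:y+60,x:x+80,::-1];i=cv2.resize(i,None,fx=8,fy=8,interpolation=cv2.INTER_CUBIC)
for dz,col in((-8,(0,0,255)),(0,(0,255,0)),(11,(255,0,0))):
    v=(proj(s,p+[0,0,dz])-[x,y]+.5)*8;cv2.circle(i,(int(v[0]),int(v[1])),3,col,-1)
cv2.imwrite("pics/n.png",i)
for c in(t,s):print([(b[0].tolist(),b[1]) for b in blobs(c,(0,140,60),(6,255,255),8)[0]])
```

```text
[ 612.96136341 -181.86007496  219.86513753] [-3.14157026e+00 -1.73397284e-05  1.78024272e+00] 9.345847486487614
tip px [363.70883599 274.77415387] tcp px [363.84498369 272.41588246] grasp [364.03420386 269.13832064]
[([118.95, 161.33], [103, 144, 36, 33, 843]), ([525.66, 309.84], [508, 292, 39, 37, 725]), ([594.95, 325.1], [593, 323, 5, 5, 20]), ([287.48, 333.62], [278, 324, 20, 21, 336])]
[([370.05, 120.98], [358, 108, 23, 28, 458]), ([245.7, 233.52], [236, 227, 20, 14, 217]), ([371.44, 370.69], [369, 367, 6, 9, 48]), ([306.77, 458.63], [283, 438, 48, 42, 1021])]
```

View pics/n.png

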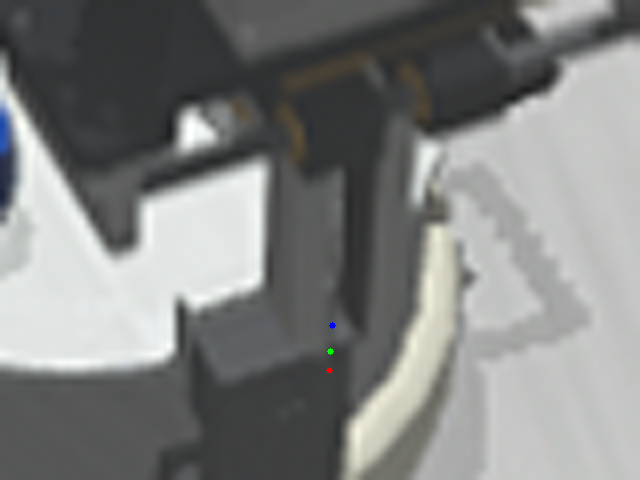

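Run:
```python
from h import *
t=load("pics/t1.npz");s=load("pics/s1.npz")
o,m=blobs(t,(0,110,50),(8,255,255),8,(440,225,475,275));print(o)
o2,m2=blobs(s,(0,110,40),(8,255,255),8,(350,355,390,390));print(o2)
a=o[0][0];b=max(o2,key=lambda x:x[1][4])[0]
print("tri",tri(t,a,s,b).round(1),onz(t,a,26).round(1),onz(s,b,16).round(1),onz(s,b,12).round(1))
for c,mm in((t,m),(s,m2)):
    p=cv2.findNonZero(mm if c is s else mm); 
g=t["frame"].astype(int).mean(2);print(g[236:272:1,440:464].astype(int))
g=s["frame"].astype(int).mean(2);print(g[364:384,334:380].astype(int))
```

```text
[(array([456.02, 241.32]), [452, 238, 9, 8, 53])]
[(array([371.36, 371.25]), [368, 367, 7, 10, 56])]
tri [ 604.2 -313.    27.8] [ 604.  -313.4   26. ] [ 607.1 -306.3   16. ] [ 607.9 -304.    12. ]
[[143 143 143 143 143 143 143 143 144 144 144 143 139 133 130 135 138 141
  144 146 146 147 147 147]
 [142 141 142 142 142 142 142 142 142 143 142 136 125 112 109 114 120 127
  134 139 142 144 146 147]
 [141 140 140 140 140 140 140 141 141 141 135 121 101  87  85  90  95 104
  114 121 127 136 142 146]
 [140 140 140 140 140 140 140 140 141 137 122  98  76  69  71  75  77  83
   89  95 105 119 134 143]
 [141 140 140 140 140 141 141 141 140 132 108  75  59  63  72  74  74  73
   73  76  85 104 126 141]
 [140 140 140 140 140 141 141 141 139 125  95  61  50  62  71  73  73  73
   72  71  79 100 125 140]
 [140 140 140 140 140 140 140 141 137 120  86  51  41  53  61  65  67  69
   70  70  82 105 128 140]
 [138 138 138 138 138 139 139 139 135 117  83  49  34  38  45  49  54  58
   62  69  88 113 133 141]
 [138 138 137 138 137 138 138 139 135 119  88  56  43  44  44  41  39  42
   55  75  99 123 138
[... 5854 characters left out ...]
6 162 162
  151 142 149 156 142 143 146 140 104  91 144 112  64  75  83  65  57  60
   61  60  59  53  93 145 144 158 161 162]
 [158 160 156 156 157 158 156 156 160 161 158 157 157 156 157 157 156 159
  160 161 162 161 161 161 163 162 151 148 167 143  77  85  92  80  56  59
   59  59  57  55  97 145 139 149 161 161]
 [158 160 157 155 157 159 156 156 160 160 158 157 157 156 156 157 155 157
  158 156 158 158 156 156 157 158 160 160 161 160 132  82  87  83  59  56
   55  53  49  57 104 143 143 156 162 161]
 [159 159 158 155 157 159 156 156 159 159 159 157 157 156 156 157 155 156
  157 155 157 158 156 155 155 157 158 158 157 161 162 128 104 136  71  58
   86 129 126 126 133 140 146 163 161 161]]
```

jog_arm([
  [0,-0.44,0,0,0,0,0.9],
  [0,-0.44,0,0,0,0,0.9],
  [0,-0.44,0,0,0,0,0.9],
  [0,-0.44,-0.4,0,0,0,0.9],
  [0,-0.44,-0.8,0,0,0,0.9],
  [0,-0.44,-1,0,0,0,0.9],
  [0,-0.44,-1,0,0,0,0.9],
  [0,-0.44,-1,0,0,0,0.9],
])

```text
clock: 12.5
eef_pos: [612.6, -234.3, 99.6]
eef_rot: [-3.14, -0.002, 1.78]
wrist_force: [0.1, -1.0, 1.0]
finger_gap: 9.3
finger_force: 0.0
```

jog_arm([
  [0,0,-0.35,0,0,0,0.9],
  [0,0,-0.65,0,0,0,0.9],
  [0,0,-0.72,0,0,0,0.9],
  [0,0,-0.72,0,0,0,0.9],
  [0,0,-0.72,0,0,0,0.9],
])

```text
clock: 12.92
eef_pos: [614.4, -235.7, 16.8]
eef_rot: [3.139, 0.002, 1.78]
wrist_force: [0.6, 0.3, 0.3]
finger_gap: 9.6
finger_force: 0.0
```

jog_arm([
  [0,0,-0.02,0,0,0,0.9],
  [0,0,-0.02,0,0,0,0.9],
])

```text
clock: 13.08
eef_pos: [614.0, -235.8, 13.6]
eef_rot: [3.139, 0.002, 1.779]
wrist_force: [0.2, 0.9, 0.1]
finger_gap: 9.5
finger_force: 0.0
```

jog_arm([
  [0,0,-0.02,0,0,0,0.9],
  [0,0,-0.02,0,0,0,0.9],
])

```text
clock: 13.25
eef_pos: [613.1, -235.4, 9.3]
eef_rot: [3.141, 0.001, 1.779]
wrist_force: [-0.3, 0.5, -0.2]
finger_gap: 9.8
finger_force: 0.0
```

Run:
```python
from h import *
t=load("pics/t1.npz");s=load("pics/s1.npz")
for c,h,n in((t,(456,240.8),(447.5,267.8)),(s,(371.4,370.6),(340.3,375.8))):
    H=onz(c,h,36);N=onz(c,n,6);d=(N-H)[:2];print(H.round(1),N.round(1),np.hypot(*d),np.degrees(np.arctan2(d[1],d[0])))
```

```text
[ 603.8 -311.2   36. ] [ 537.5 -292.1    6. ] 69.0044549224799 163.9309619414389
[ 603.7 -316.    36. ] [ 536.6 -297.3    6. ] 69.61863218169786 164.37989677920336
```

jog_arm([
  [0,0,-0.02,0,0,0,0.9],
  [0,0,-0.02,0,0,0,0.9],
  [0,0,-0.02,0,0,0,0.9],
])

```text
clock: 13.5
eef_pos: [612.8, -235.3, 6.2]
eef_rot: [-3.141, -0.0, 1.779]
wrist_force: [-0.6, 0.1, -0.6]
finger_gap: 9.5
finger_force: 0.0
```

jog_arm([
  [0,0,-0.02,0,0,0,0.9],
  [0,0,-0.02,0,0,0,0.9],
  [0,0,-0.02,0,0,0,0.9],
])

```text
clock: 13.75
eef_pos: [612.8, -235.3, 3.7]
eef_rot: [-3.141, -0.0, 1.779]
wrist_force: [-0.6, 0.8, -0.8]
finger_gap: 9.0
finger_force: 0.0
```

jog_arm([
  [0,0,-0.02,0,0,0,0.9],
  [0,0,-0.02,0,0,0,0.9],
  [0,0,-0.02,0,0,0,0.9],
])

```text
clock: 14.0
eef_pos: [612.8, -235.3, 1.3]
eef_rot: [-3.141, -0.0, 1.779]
wrist_force: [0.0, -0.0, -0.1]
finger_gap: 9.2
finger_force: 0.0
```

jog_arm([
  [0,0,-0.02,0,0,0,0.9],
  [0,0,-0.02,0,0,0,0.9],
  [0,0,-0.02,0,0,0,0.9],
])

```text
clock: 14.25
eef_pos: [612.8, -235.3, -1.1]
eef_rot: [-3.141, -0.0, 1.779]
wrist_force: [0.2, -0.9, 0.3]
finger_gap: 9.2
finger_force: 0.0
```

jog_arm([
  [0,0,-0.02,0,0,0,0.9],
  [0,0,-0.02,0,0,0,0.9],
  [0,0,-0.02,0,0,0,0.9],
])

```text
clock: 14.5
eef_pos: [612.8, -235.3, -3.5]
eef_rot: [-3.141, -0.0, 1.779]
wrist_force: [0.2, -0.1, -0.3]
finger_gap: 9.4
finger_force: 0.0
```

jog_arm([
  [0,0,-0.02,0,0,0,0.9],
  [0,0,-0.02,0,0,0,0.9],
  [0,0,-0.02,0,0,0,0.9],
])

```text
clock: 14.75
eef_pos: [612.8, -235.3, -5.9]
eef_rot: [-3.141, -0.0, 1.779]
wrist_force: [-0.1, -0.1, 0.7]
finger_gap: 9.4
finger_force: 0.0
```

jog_arm([
  [0,0,-0.02,0,0,0,0.9],
  [0,0,-0.02,0,0,0,0.9],
  [0,0,-0.02,0,0,0,0.9],
])

```text
clock: 15.0
eef_pos: [612.8, -235.3, -8.3]
eef_rot: [-3.141, -0.0, 1.779]
wrist_force: [-0.8, 1.4, 0.7]
finger_gap: 9.4
finger_force: 0.0
```

jog_arm([
  [0,0,-0.01,0,0,0,0.9],
  [0,0,-0.01,0,0,0,0.9],
  [0,0,-0.01,0,0,0,0.9],
])

```text
clock: 15.25
eef_pos: [612.9, -235.3, -9.4]
eef_rot: [-3.142, -0.0, 1.779]
wrist_force: [-0.2, -0.2, 0.1]
finger_gap: 9.3
finger_force: 0.0
```

jog_arm([
  [0,0,-0.01,0,0,0,0.9],
  [0,0,-0.01,0,0,0,0.9],
  [0,0,-0.01,0,0,0,0.9],
])

```text
clock: 15.5
eef_pos: [612.9, -235.3, -10.6]
eef_rot: [-3.142, -0.0, 1.779]
wrist_force: [-0.5, -0.2, -0.3]
finger_gap: 9.0
finger_force: 0.0
```

jog_arm([
  [0,0,-0.01,0,0,0,0.9],
  [0,0,-0.01,0,0,0,0.9],
  [0,0,-0.01,0,0,0,0.9],
])

```text
clock: 15.75
eef_pos: [612.8, -235.3, -11.8]
eef_rot: [-3.141, -0.0, 1.779]
wrist_force: [0.1, 0.9, 0.5]
finger_gap: 9.3
finger_force: 0.0
```

jog_arm([
  [0,0,-0.01,0,0,0,0.9],
  [0,0,-0.01,0,0,0,0.9],
  [0,0,-0.01,0,0,0,0.9],
])

```text
clock: 16.0
eef_pos: [612.8, -235.3, -13.0]
eef_rot: [-3.141, -0.0, 1.779]
wrist_force: [-0.6, -0.7, -0.3]
finger_gap: 9.3
finger_force: 0.0
```

jog_arm([
  [0,0,-0.01,0,0,0,0.9],
  [0,0,-0.01,0,0,0,0.9],
  [0,0,-0.01,0,0,0,0.9],
])

```text
clock: 16.25
eef_pos: [612.8, -235.3, -14.2]
eef_rot: [-3.141, -0.0, 1.779]
wrist_force: [0.7, -0.1, 0.4]
finger_gap: 9.3
finger_force: 0.0
```

jog_arm([
  [0,0,-0.01,0,0,0,0.9],
  [0,0,-0.01,0,0,0,0.9],
  [0,0,-0.01,0,0,0,0.9],
])

```text
clock: 16.5
eef_pos: [612.9, -235.3, -15.4]
eef_rot: [-3.142, -0.0, 1.779]
wrist_force: [0.2, -0.8, 1.0]
finger_gap: 9.2
finger_force: 0.0
```

jog_arm([
  [0,0,-0.01,0,0,0,0.9],
  [0,0,-0.01,0,0,0,0.9],
  [0,0,-0.01,0,0,0,0.9],
])

```text
clock: 16.75
eef_pos: [612.8, -235.3, -16.6]
eef_rot: [-3.141, -0.0, 1.779]
wrist_force: [-0.9, -0.0, -1.2]
finger_gap: 9.7
finger_force: 0.0
```

jog_arm([
  [0,0,-0.01,0,0,0,0.9],
  [0,0,-0.01,0,0,0,0.9],
  [0,0,-0.01,0,0,0,0.9],
])

```text
clock: 17.0
eef_pos: [613.0, -235.4, -17.3]
eef_rot: [3.141, 0.0, 1.779]
wrist_force: [-1.3, 0.2, 5.9]
finger_gap: 9.3
finger_force: 2.6
```

jog_arm([
  [0,0,-0.01,0,0,0,0.9],
  [0,0,-0.01,0,0,0,0.9],
  [0,0,-0.01,0,0,0,0.9],
])

```text
clock: 17.25
eef_pos: [613.1, -235.4, -17.4]
eef_rot: [3.141, 0.0, 1.779]
wrist_force: [-7.9, 3.3, 16.1]
finger_gap: 9.4
finger_force: 8.1
```

jog_arm([
  [0,0,0.3,0,0,0,0.9],
  [0,0,0.6,0,0,0,0.6],
  [0,0,1,0,0,0,0.36],
  [0,0,1,0,0,0,0.36],
])

```text
clock: 17.58
eef_pos: [615.4, -236.4, 108.7]
eef_rot: [3.134, 0.006, 1.779]
wrist_force: [0.9, 0.2, 1.2]
finger_gap: 26.5
finger_force: 0.0
```

jog_arm([
  [0,0,0.3,0,0,0,0.36],
  [0,0,0.65,0,0,0,0.36],
  [0,0.4,0.65,0,0,0,0.36],
  [0,0.7,0.65,0,0,0,0.36],
  [0,0.94,0.65,0,0,0,0.36],
  [0,0.94,0.65,0,0,0,0.36],
  [0,0.94,0.65,0,0,0,0.36],
  [0,0.94,0.65,0,0,0,0.36],
])

```text
clock: 18.25
eef_pos: [612.9, -123.0, 178.9]
eef_rot: [-3.142, 0.0, 1.779]
wrist_force: [-0.3, -1.0, 0.6]
finger_gap: 59.9
finger_force: 0.0
```

jog_arm([
  [0,0,-0.2,0,0,0,0.36],
  [0,0,-0.4,0,0,0,0.4],
  [0,0,-0.47,0,0,0,0.45],
  [0,0,-0.47,0,0,0,0.5],
  [0,0,-0.47,0,0,0,0.52],
  [0,0,-0.47,0,0,0,0.53],
  [0,0,-0.47,0,0,0,0.53],
])

```text
clock: 18.83
eef_pos: [613.5, -122.9, 124.1]
eef_rot: [3.14, 0.001, 1.779]
wrist_force: [-0.3, 0.0, -0.5]
finger_gap: 44.2
finger_force: 0.0
```

jog_arm([
  [0,0,0,0,0,0,0.54],
  [0,0,0,0,0,0,0.54],
])

```text
clock: 19.0
eef_pos: [613.1, -122.6, 123.4]
eef_rot: [3.141, 0.0, 1.779]
wrist_force: [0.4, -0.7, 0.7]
finger_gap: 43.6
finger_force: 0.0
```

jog_arm([
  [0,0,0,0,0,0,0.55],
  [0,0,0,0,0,0,0.55],
])

```text
clock: 19.17
eef_pos: [612.9, -122.5, 122.9]
eef_rot: [3.141, 0.0, 1.779]
wrist_force: [-0.2, -0.7, 0.1]
finger_gap: 42.3
finger_force: 0.0
```

jog_arm([
  [0,0,0,0,0,0,0.56],
  [0,0,0,0,0,0,0.56],
])

```text
clock: 19.33
eef_pos: [613.0, -122.5, 122.9]
eef_rot: [3.141, 0.0, 1.779]
wrist_force: [0.7, 1.3, 2.1]
finger_gap: 42.1
finger_force: 10.0
```

jog_arm([
  [0,0,0,0,0,0,0.48],
  [0,0,0,0,0,0,0.48],
  [-0.02,0.094,0,0,0,0,0.48],
  [-0.04,0.188,0,0,0,0,0.48],
  [-0.04,0.188,0,0,0,0,0.5],
  [-0.04,0.188,0,0,0,0,0.53],
  [-0.04,0.188,0,0,0,0,0.55],
  [-0.04,0.188,0,0,0,0,0.55],
])

```text
clock: 20.0
eef_pos: [608.3, -99.9, 122.8]
eef_rot: [3.141, -0.0, 1.78]
wrist_force: [2.0, 1.6, 1.5]
finger_gap: 42.1
finger_force: 0.9
```

jog_arm([
  [0,0,0,0,0,0,0.57],
  [0,0,0,0,0,0,0.57],
  [0,0,0,0,0,0,0.58],
  [0,0,0,0,0,0,0.58],
])

```text
clock: 20.33
eef_pos: [608.2, -100.2, 122.8]
eef_rot: [3.141, 0.0, 1.779]
wrist_force: [2.1, 0.8, 0.7]
finger_gap: 39.7
finger_force: 10.0
```

Run:
```python
from h import *
st=manip.read_state();print(st["eef_pos"],st["eef_rot"],st["wrist_force"],st["moment"],st["finger_gap"],st["finger_force"])
c=cam("side");print([b for b in blobs(c,(0,110,40),(8,255,255),8,(330,335,430,410))[0]])
```

```text
[ 608.22695805 -100.16645369  122.8259792 ] [3.14115330e+00 2.53358520e-04 1.77910241e+00] [2.11950394 0.847737   0.66641966] [ 0.02942429 -0.40282396  0.02008356] 39.74422820362494 10.000188276171684
[(array([371.36, 371.25]), [368, 367, 7, 10, 56])]
```

jog_arm([
  [0,0,0,0,0,0,0.47],
  [0,0,0,0,0,0,0.47],
  [0,0,0,0,0,0,0.47],
  [0,0,0.24,0,0,0,0.47],
  [0,0,0.48,0,0,0,0.47],
  [0,0,0.48,0,0,0,0.47],
])

```text
clock: 20.88
eef_pos: [609.8, -100.4, 185.9]
eef_rot: [3.135, 0.003, 1.779]
wrist_force: [-0.1, -0.0, 0.9]
finger_gap: 49.9
finger_force: 0.0
```

jog_arm([
  [0,-0.2,0,0,0,0.07,0.47],
  [0,-0.5,0,0,0,0.14,0.47],
  [0,-0.8,0,0,0,0.21,0.47],
  [0,-0.89,0,0,0,0.28,0.47],
  [0,-0.89,0,0,0,0.35,0.47],
])

```text
clock: 21.3
eef_pos: [607.4, -209.8, 179.5]
eef_rot: [-3.141, -0.001, 2.331]
wrist_force: [-0.3, 1.0, -0.6]
finger_gap: 50.0
finger_force: 0.0
```

jog_arm([
  [0,-0.2,0,0,0,0.07,0.47],
  [0,-0.5,0,0,0,0.14,0.47],
  [-0.007,-0.8,0,0,0,0.21,0.47],
  [-0.007,-0.888,0,0,0,0.28,0.47],
  [-0.007,-0.888,0,0,0,0.341,0.47],
  [-0.007,-0.888,0,0,0,0.341,0.47],
])

```text
clock: 21.8
eef_pos: [606.8, -314.2, 179.4]
eef_rot: [3.141, -0.001, 2.868]
wrist_force: [-0.3, -0.1, -1.2]
finger_gap: 49.9
finger_force: 0.0
```

jog_arm([
  [0,0,-0.3,0,0,0,0.47],
  [0,0,-0.6,0,0,0,0.47],
  [0,0,-0.9,0,0,0,0.47],
  [0,0,-0.9,0,0,0,0.47],
  [0,0,-0.9,0,0,0,0.47],
  [0,0,-0.9,0,0,0,0.47],
])

```text
clock: 22.3
eef_pos: [608.3, -313.5, 74.9]
eef_rot: [-3.141, 0.003, 2.864]
wrist_force: [0.6, 0.1, 0.3]
finger_gap: 49.5
finger_force: 0.0
```

Run:
```python
from h import *
st=manip.read_state();print(st["eef_pos"],st["eef_rot"],st["wrist_force"])
c=cam("side");print([b for b in blobs(c,(0,110,40),(8,255,255),8,(330,335,430,410))[0]])
```

```text
[ 608.25792674 -313.52810914   74.90898742] [-3.14086048e+00  2.78700244e-03  2.86377998e+00] [0.56459555 0.05052155 0.30253427]
[(array([371.13, 374.7 ]), [368, 368, 7, 15, 69])]
```

jog_arm([
  [0,0,-0.3,0,0,0,0.47],
  [0,0,-0.6,0,0,0,0.47],
  [0,0,-0.71,0,0,0,0.47],
  [0,0,-0.71,0,0,0,0.47],
  [0,0,-0.71,0,0,0,0.47],
], grip_force=20)

```text
clock: 22.77
eef_pos: [608.1, -313.7, -10.9]
eef_rot: [-3.141, 0.002, 2.865]
wrist_force: [0.5, -0.4, 0.6]
finger_gap: 49.8
finger_force: 0.0
```

jog_arm([
  [0,0,0,0,0,0,0.6],
  [0,0,0,0,0,0,0.68],
  [0,0,0,0,0,0,0.76],
  [0,0,0,0,0,0,0.76],
  [0,0,0,0,0,0,0.8],
  [0,0,0,0,0,0,0.85],
  [0,0,0,0,0,0,0.85],
])

```text
clock: 23.35
eef_pos: [607.6, -313.6, -11.9]
eef_rot: [-3.141, 0.001, 2.865]
wrist_force: [-1.2, 1.0, 6.3]
finger_gap: 24.0
finger_force: 20.0
```

jog_arm([
  [0,0,0,0,0,0,0.85],
  [0,0,0.1,0,0,0,0.85],
  [0,0,0.3,0,0,0,0.85],
  [0,0,0.5,0,0,0,0.85],
  [0,0,0.7,0,0,0,0.85],
  [0,0,0.7,0,0,0,0.85],
], grip_force=40)

```text
clock: 23.85
eef_pos: [609.1, -314.4, 77.3]
eef_rot: [-3.14, 0.007, 2.865]
wrist_force: [0.3, -0.7, 0.0]
finger_gap: 24.0
finger_force: 40.0
```

jog_arm([
  [0,0,0.2,0,0,0,0.85],
  [0,0,0.4,0,0,-0.07,0.85],
  [0,0,0.7,0,0,-0.14,0.85],
  [0,0,0.7,0,0,-0.21,0.85],
  [0,0,0.7,0,0,-0.28,0.85],
  [0,0,0.7,0,0,-0.35,0.85],
])

```text
clock: 24.35
eef_pos: [607.1, -313.2, 155.5]
eef_rot: [3.142, 0.0, 2.31]
wrist_force: [0.3, -0.2, -1.0]
finger_gap: 23.4
finger_force: 40.0
```

jog_arm([
  [0,0,0,0,0,-0.07,0.85],
  [0,0,0,0,0,-0.14,0.85],
  [0.05,0.2,0,0,0,-0.21,0.85],
  [0.1,0.4,0,0,0,-0.28,0.85],
  [0.2,0.6,0,0,0,-0.341,0.85],
  [0.21,0.79,0,0,0,-0.341,0.85],
  [0.21,0.79,0,0,0,-0.341,0.85],
  [0.21,0.79,0,0,0,-0.341,0.85],
])

```text
clock: 25.02
eef_pos: [632.5, -217.6, 155.1]
eef_rot: [-3.141, -0.0, 1.781]
wrist_force: [0.4, -0.0, -1.6]
finger_gap: 24.2
finger_force: 40.0
```

jog_arm([
  [0,0,-0.1,0,0,0,0.85],
  [0,0,-0.2,0,0,0,0.85],
  [0,0,-0.26,0,0,0,0.85],
  [0,0,-0.26,0,0,0,0.85],
  [0,0,-0.26,0,0,0,0.85],
  [0,0,-0.26,0,0,0,0.85],
])

```text
clock: 25.52
eef_pos: [632.5, -218.9, 124.1]
eef_rot: [3.141, 0.0, 1.779]
wrist_force: [-0.3, 0.5, -0.3]
finger_gap: 23.6
finger_force: 40.0
```

Run:
```python
from h import *
st=manip.read_state();p=st["eef_pos"];print(p,st["eef_rot"],st["wrist_force"],st["finger_gap"],st["finger_force"])
c=cam("side",3);np.savez("pics/s3.npz",**c)
t=cam("top",3);np.savez("pics/t3.npz",**t)
yaw=st["eef_rot"][2];u=np.array([np.cos(yaw),np.sin(yaw),0])
P=np.array([p[0],p[1],p[2]+18])
for x in(-8,11.5,72.5):print(x,proj(c,P+x*u).round(1),proj(t,P+x*u).round(1))
for k in(c,t):print([b for b in blobs(k,(0,110,40),(8,255,255),5,(340,200,460,330))[0]])
```

```text
[ 632.49746873 -218.94191232  124.09065395] [3.14134056e+00 2.40419975e-04 1.77899642e+00] [-0.28783657  0.51947896 -0.32934293] 23.629817670877316 39.98809576034546
-8 [376.8 308.6] [429.  221.8]
11.5 [372.8 302.1] [421.  223.7]
72.5 [360.9 282.8] [396.  229.3]
[(array([376.22, 297.93]), [373, 295, 8, 7, 27]), (array([375.17, 306.61]), [373, 304, 7, 6, 18])]
[]
```

jog_arm([
  [0.007,0.0015,0,0,0,0,0.85],
  [0.007,0.0015,0,0,0,0,0.85],
  [-0.01,0.083,0,0,0,0,0.85],
  [-0.02,0.13,0,0,0,0,0.85],
  [-0.028,0.165,0,0,0,0,0.85],
  [-0.036,0.205,0,0,0,0,0.85],
  [-0.036,0.205,0,0,0,0,0.85],
  [-0.036,0.205,0,0,0,0,0.85],
])

```text
clock: 26.48
eef_pos: [628.1, -193.6, 124.0]
eef_rot: [3.141, 0.0, 1.78]
wrist_force: [-0.6, -0.3, -1.2]
finger_gap: 23.8
finger_force: 40.0
```

jog_arm([
  [-0.009,0.041,0,0,0,0,0.85],
  [-0.017,0.082,0,0,0,0,0.85],
  [-0.017,0.082,0,0,0,0,0.85],
  [-0.017,0.082,0,0,0,0,0.85],
])

```text
clock: 26.82
eef_pos: [626.1, -183.8, 123.9]
eef_rot: [-3.142, 0.0, 1.78]
wrist_force: [0.1, -0.3, -1.5]
finger_gap: 23.9
finger_force: 40.0
```

jog_arm([
  [-0.009,0.041,0,0,0,0,0.85],
  [-0.017,0.082,0,0,0,0,0.85],
  [-0.026,0.122,0,0,0,0,0.85],
  [-0.034,0.163,0,0,0,0,0.85],
  [-0.034,0.163,0,0,0,0,0.85],
])

```text
clock: 27.23
eef_pos: [621.9, -163.4, 123.9]
eef_rot: [-3.142, -0.0, 1.78]
wrist_force: [0.6, -0.1, -0.9]
finger_gap: 23.9
finger_force: 40.0
```

jog_arm([
  [-0.009,0.041,0,0,0,0,0.85],
  [-0.017,0.082,0,0,0,0,0.85],
  [-0.026,0.122,0,0,0,0,0.85],
  [-0.026,0.122,0,0,0,0,0.85],
  [-0.026,0.122,0,0,0,0,0.85],
])

```text
clock: 27.65
eef_pos: [618.9, -149.6, 124.0]
eef_rot: [3.142, 0.0, 1.78]
wrist_force: [0.0, 0.2, -1.7]
finger_gap: 23.4
finger_force: 40.0
```

jog_arm([
  [-0.004,0.02,0,0,0,0,0.85],
  [-0.004,0.02,0,0,0,0,0.85],
  [-0.004,0.02,0,0,0,0,0.85],
])

```text
clock: 27.9
eef_pos: [618.4, -147.5, 123.9]
eef_rot: [-3.142, 0.0, 1.779]
wrist_force: [0.6, 1.1, -1.2]
finger_gap: 24.1
finger_force: 40.0
```

Smooth. Continue the last few mm until contact.

jog_arm([
  [-0.004,0.016,0,0,0,0,0.85],
  [-0.004,0.016,0,0,0,0,0.85],
  [-0.004,0.016,0,0,0,0,0.85],
])

```text
clock: 28.15
eef_pos: [617.9, -145.5, 123.9]
eef_rot: [-3.142, 0.0, 1.779]
wrist_force: [0.2, 0.2, -1.9]
finger_gap: 23.8
finger_force: 40.0
```

jog_arm([
  [-0.002,0.01,0,0,0,0,0.85],
  [-0.002,0.01,0,0,0,0,0.85],
  [-0.002,0.01,0,0,0,0,0.85],
])

```text
clock: 28.4
eef_pos: [617.7, -144.3, 123.9]
eef_rot: [-3.142, 0.0, 1.779]
wrist_force: [-0.6, 1.1, -1.9]
finger_gap: 23.9
finger_force: 40.0
```

jog_arm([
  [-0.002,0.01,0,0,0,0,0.85],
  [-0.002,0.01,0,0,0,0,0.85],
  [-0.002,0.01,0,0,0,0,0.85],
])

```text
clock: 28.65
eef_pos: [617.5, -143.6, 123.9]
eef_rot: [3.141, 0.001, 1.779]
wrist_force: [1.5, -4.1, -2.4]
finger_gap: 23.6
finger_force: 40.0
```

jog_arm([
  [-0.001,0.006,0,0,0,0,0.85],
  [-0.001,0.006,0,0,0,0,0.85],
  [-0.001,0.006,0,0,0,0,0.85],
])

```text
clock: 28.9
eef_pos: [617.5, -143.6, 123.9]
eef_rot: [3.141, 0.002, 1.779]
wrist_force: [2.2, -8.9, -2.9]
finger_gap: 23.6
finger_force: 40.0
```

jog_arm([
  [-0.001,0.006,0,0,0,0,0.85],
  [-0.001,0.006,0,0,0,0,0.85],
  [-0.001,0.006,0,0,0,0,0.85],
])

```text
clock: 29.15
eef_pos: [617.5, -143.6, 124.0]
eef_rot: [3.141, 0.003, 1.778]
wrist_force: [4.5, -12.9, -3.5]
finger_gap: 23.6
finger_force: 40.0
```

jog_arm([
  [0,0,0,0,0,0,0.6],
  [0,0,0,0,0,0,0.5],
  [0,0,0,0,0,0,0.47],
  [0,0,0,0,0,0,0.47],
  [0,0,0.2,0,0,0,0.47],
  [0,0,0.4,0,0,0,0.47],
  [0,0,0.7,0,0,0,0.47],
  [0,0,0.7,0,0,0,0.47],
], grip_force=8)

```text
clock: 29.82
eef_pos: [619.1, -141.7, 215.1]
eef_rot: [3.133, 0.004, 1.78]
wrist_force: [-0.6, -0.1, 1.5]
finger_gap: 50.1
finger_force: 0.0
```

jog_arm([
  [-0.05,0.3,0,0,0,0,0.47],
  [-0.1,0.6,0,0,0,0,0.47],
  [-0.133,0.95,0,0,0,0,0.47],
  [-0.133,0.95,0,0,0,0,0.47],
])

```text
clock: 30.15
eef_pos: [600.5, -21.6, 208.3]
eef_rot: [3.141, -0.002, 1.784]
wrist_force: [0.3, 0.4, 0.0]
finger_gap: 49.5
finger_force: 0.0
```

jog_arm([
  [-0.05,0.3,0,0,0,0,0.47],
  [-0.1,0.6,0,0,0,0,0.47],
  [-0.133,0.95,0,0,0,0,0.47],
  [-0.133,0.95,0,0,0,0,0.47],
])

```text
clock: 30.48
eef_pos: [584.3, 92.2, 208.1]
eef_rot: [3.141, -0.002, 1.784]
wrist_force: [-0.2, -0.5, -0.4]
finger_gap: 49.6
finger_force: 0.0
```

jog_arm([
  [-0.05,0.3,0,0,0,0,0.47],
  [-0.1,0.6,0,0,0,0,0.47],
  [-0.133,0.95,0,0,0,0,0.47],
  [-0.133,0.95,0,0,0,0,0.47],
])

```text
clock: 30.82
eef_pos: [568.0, 206.0, 207.9]
eef_rot: [3.142, -0.002, 1.784]
wrist_force: [-0.7, -0.0, -0.3]
finger_gap: 49.6
finger_force: 0.0
```

jog_arm([
  [-0.05,0.3,0,0,0,0,0.47],
  [-0.1,0.6,0,0,0,0,0.47],
  [-0.133,0.855,0,0,0,0,0.47],
  [-0.133,0.855,0,0,0,0,0.47],
  [-0.133,0.855,0,0,0,0,0.47],
  [-0.133,0.855,0,0,0,0,0.47],
])

```text
clock: 31.32
eef_pos: [553.5, 302.2, 207.7]
eef_rot: [-3.141, 0.0, 1.779]
wrist_force: [0.5, -0.4, -0.7]
finger_gap: 49.3
finger_force: 0.0
```

Run:
```python
from h import *
t=cam("top",4);s=cam("side",4);np.savez("pics/t4.npz",**t);np.savez("pics/s4.npz",**s)
print(manip.read_state()["eef_pos"],manip.read_state()["wrist_force"])
_,mt=blobs(t,(105,100,30),(125,255,255));_,ms=blobs(s,(105,100,30),(125,255,255))
for n,c,m,roi in(("top",t,mt,(280,180,400,300)),("side",s,ms,(280,190,400,310))):
    P=[]
    for b in blobs(c,(105,100,30),(125,255,255),60,roi)[0]:
        h,e,r=hullc(m,*b[0]);X=onz(c,h,158);P.append(X[:2]);print(n,b[0],h.round(1),X.round(1),b[1][4])
    if len(P)==3:
        P=np.array(P);A=np.c_[2*P,np.ones(3)];x=np.linalg.solve(A,(P**2).sum(1));d=P-x[:2];print("c",x[:2],np.hypot(*d.T),np.degrees(np.arctan2(d[:,1],d[:,0])))
    print([b for b in blobs(c,(0,110,40),(8,255,255),8,(340,200,460,330))[0]])
# expected pin handle top centre if home
u=np.array([-.2067,.978]);B=np.array([615.26,-133.2])
H=np.r_[B-8*u,172.];print("exp",proj(t,H),proj(s,H))
crop(s,340,220,75,75,8,"pics/o.png")
```

```text
[553.51391693 302.45949375 207.99288687] [-0.56640526 -0.7140493   0.4752171 ]
top [334.71 216.87] [334.5 216.5] [648.1  -2.5 158. ] 252
top [296.79 250.6 ] [296.6 250.9] [567.6  87.5 158. ] 257
top [345.61 266.28] [345.9 266.1] [529.9 -27.4 158. ] 251
c [581.80125545  19.20543363] [69.79151876 69.79151876 69.79151876] [ -18.09406978  101.76801787 -138.06770809]
[(array([393.46, 228.38]), [390, 224, 8, 10, 61])]
side [320.24 210.05] [320.7 211. ] [570.6  87.4 158. ] 164
side [359.5  230.63] [359.6 230.5] [6.505e+02 1.000e-01 1.580e+02] 172
side [313.76 245.22] [314.4 247.2] [531.5 -31.  158. ] 186
c [582.26204575  17.90386271] [70.49036009 70.49036009 70.49036009] [  99.52687411  -14.62191357 -136.04086917]
[(array([360.63, 273.39]), [355, 270, 12, 8, 59])]
exp [394.20724475 227.31770856] [360.36283381 272.17192394]
```

jog_arm([
  [-0.004,-0.01,-0.3,0,0,0,0.47],
  [-0.004,-0.01,-0.6,0,0,0,0.47],
  [-0.004,-0.01,-0.8,0,0,0,0.47],
  [-0.004,-0.01,-0.8,0,0,0,0.47],
  [-0.004,-0.01,-0.8,0,0,0,0.47],
], grip_force=12)

```text
clock: 32.13
eef_pos: [552.7, 301.5, 111.8]
eef_rot: [-3.14, 0.0, 1.779]
wrist_force: [0.3, -0.0, 2.3]
finger_gap: 49.8
finger_force: 0.0
```

jog_arm([
  [0,0,-0.15,0,0,0,0.47],
  [0,0,-0.3,0,0,0,0.47],
  [0,0,-0.35,0,0,0,0.47],
  [0,0,-0.35,0,0,0,0.6],
  [0,0,-0.35,0,0,0,0.7],
  [0,0,-0.35,0,0,0,0.75],
])

```text
clock: 32.63
eef_pos: [553.7, 302.1, 71.8]
eef_rot: [3.139, -0.001, 1.779]
wrist_force: [-0.0, 0.9, -0.5]
finger_gap: 33.0
finger_force: 0.0
```

jog_arm([
  [0,0,0,0,0,0,0.78],
  [0,0,0,0,0,0,0.8],
  [0,0,0,0,0,0,0.82],
  [0,0,0,0,0,0,0.84],
  [0,0,0,0,0,0,0.84],
])

```text
clock: 33.05
eef_pos: [553.3, 301.9, 70.8]
eef_rot: [3.14, -0.0, 1.779]
wrist_force: [-1.6, -0.4, 5.4]
finger_gap: 19.6
finger_force: 12.0
```

jog_arm([
  [0,0,0.1,0,0,0,0.84],
  [0,0,0.3,0,0,0,0.84],
  [0,0,0.6,0,0,0,0.84],
  [0,0,0.9,0,0,0,0.84],
  [0,0,1,0,0,0,0.84],
  [0,0,1,0,0,0,0.84],
], grip_force=14)

```text
clock: 33.55
eef_pos: [554.0, 302.2, 194.3]
eef_rot: [3.135, -0.001, 1.779]
wrist_force: [0.3, 0.4, -0.6]
finger_gap: 19.9
finger_force: 14.0
```

jog_arm([
  [0,-0.1,0.3,0,0,0,0.84],
  [-0.02,-0.3,0.4,0,0,0,0.84],
  [-0.04,-0.6,0.4,0,0,0,0.84],
  [-0.062,-0.917,0.4,0,0,0,0.84],
  [-0.062,-0.917,0.4,0,0,0,0.84],
])

```text
clock: 33.97
eef_pos: [545.0, 186.8, 236.9]
eef_rot: [-3.14, 0.001, 1.776]
wrist_force: [0.2, -1.5, -0.4]
finger_gap: 19.8
finger_force: 14.0
```

jog_arm([
  [-0.02,-0.3,0,0,0,0,0.84],
  [-0.04,-0.6,0,0,0,0,0.84],
  [-0.062,-0.917,0,0,0,0,0.84],
  [-0.062,-0.917,0,0,0,0,0.84],
])

```text
clock: 34.3
eef_pos: [537.3, 76.8, 236.7]
eef_rot: [-3.139, 0.001, 1.776]
wrist_force: [-0.4, -0.3, -0.8]
finger_gap: 19.8
finger_force: 14.0
```

jog_arm([
  [-0.02,-0.3,0,0,0,0,0.84],
  [-0.04,-0.6,0,0,0,0,0.84],
  [-0.06,-0.8,0,0,0,0,0.84],
  [-0.062,-0.917,0,0,0,0,0.84],
  [-0.062,-0.917,0,0,0,0,0.84],
  [-0.062,-0.917,0,0,0,0,0.84],
  [-0.062,-0.917,0,0,0,0,0.84],
])

```text
clock: 34.88
eef_pos: [530.5, -27.6, 237.2]
eef_rot: [-3.141, -0.001, 1.78]
wrist_force: [-0.2, -0.4, 0.2]
finger_gap: 19.8
finger_force: 14.0
```

Run:
```python
from h import *
st=manip.read_state();p=st["eef_pos"];print(p,st["eef_rot"],st["wrist_force"],st["finger_gap"],st["finger_force"])
s=cam("side",3)
for dz in(-60.8,9.2+2,13+30): print(dz,proj(s,p+[0,0,dz]).round(1))
print(blobs(s,(28,100,50),(48,255,255),4,(250,150,400,300))[0])
g=s["frame"].astype(int).mean(2);u=proj(s,p+[0,0,-40]).astype(int);print(g[u[1]-4:u[1]+18:2,u[0]-9:u[0]+10].astype(int))
```

```text
[530.45307853 -27.56427954 237.21586337] [-3.14057680e+00 -5.84513080e-04  1.77974575e+00] [-0.18353252 -0.36447021  0.19650539] 19.75997516656134 13.999703740119003
-60.8 [313.5 241. ]
11.2 [312.8 219.5]
43 [312.4 209.5]
[(array([254.55, 181.56]), [251, 176, 8, 12, 73]), (array([313.22, 213.94]), [310, 207, 7, 15, 88])]
[[204 203 203 204 205 211 191  82  71  75  66 111 192 214 206 204 203 205
  208]
 [206 203 202 203 205 210 193  98  69  75  68 106 185 214 208 206 207 190
  139]
 [208 208 205 202 203 210 196 115  67  76  70  90 164 216 209 208 209 205
  166]
 [208 207 207 206 203 208 195 116  67  76  70  92 168 218 210 209 208 208
  213]
 [208 208 210 213 217 206 159 104  71  77  74  77 109 136 135 172 223 215
  211]
 [212 206 179 148  85  72  77  84  85  76  79  92  92  64  64  59  74 128
  184]
 [204 142  61  63  68  71  71  69  69  70  68  77  92  97  69  70  69  63
   80]
 [138  50  69  71  71  71  66  58  60  62  67  80  90  90  66  72  72  70
   66]
 [ 69  62  72  72  72  71  69  61  60  60  64  69  65  60  59  63  60  62
   59]
 [136  49  68  72  73  73  73  73  73  69  59  63 115 149  96  84  91  98
   81]
 [111  45  57  59  65  64  61  61  60  58  73  96  91 115 142  82  75  66
   56]]
```

jog_arm([
  [0.005,-0.005,0,0,0,0,0.84],
  [0.005,-0.005,-0.04,0,0,0,0.84],
  [0.005,-0.005,-0.08,0,0,0,0.84],
  [0.005,-0.005,-0.12,0,0,0,0.84],
  [0.005,-0.005,-0.16,0,0,0,0.84],
  [0.005,-0.005,-0.2,0,0,0,0.84],
  [0.005,-0.005,-0.2,0,0,0,0.84],
])

```text
clock: 35.62
eef_pos: [530.8, -29.0, 212.6]
eef_rot: [-3.14, -0.001, 1.779]
wrist_force: [-0.6, -0.1, -0.4]
finger_gap: 19.9
finger_force: 14.0
```

jog_arm([
  [0,0,-0.05,0,0,0,0.84],
  [0,0,-0.1,0,0,0,0.84],
  [0,0,-0.1,0,0,0,0.84],
  [0,0,-0.1,0,0,0,0.84],
])

```text
clock: 35.95
eef_pos: [531.0, -29.0, 201.5]
eef_rot: [-3.141, -0.0, 1.779]
wrist_force: [-0.5, -0.3, -1.0]
finger_gap: 19.6
finger_force: 14.0
```

jog_arm([
  [0,0,-0.05,0,0,0,0.84],
  [0,0,-0.1,0,0,0,0.84],
  [0,0,-0.15,0,0,0,0.84],
  [0,0,-0.15,0,0,0,0.84],
  [0,0,-0.15,0,0,0,0.84],
])

```text
clock: 36.37
eef_pos: [531.0, -29.0, 183.5]
eef_rot: [-3.141, -0.0, 1.779]
wrist_force: [-0.2, -1.3, 0.1]
finger_gap: 19.6
finger_force: 14.0
```

jog_arm([
  [0,0,-0.07,0,0,0,0.84],
  [0,0,-0.14,0,0,0,0.84],
  [0,0,-0.2,0,0,0,0.84],
  [0,0,-0.2,0,0,0,0.84],
  [0,0,-0.2,0,0,0,0.84],
])

```text
clock: 36.78
eef_pos: [530.9, -29.0, 159.4]
eef_rot: [-3.141, -0.0, 1.779]
wrist_force: [0.2, 0.4, -0.7]
finger_gap: 19.5
finger_force: 14.0
```

jog_arm([
  [0,0,-0.012,0,0,0,0.84],
  [0,0,-0.012,0,0,0,0.84],
  [0,0,-0.012,0,0,0,0.84],
])

```text
clock: 37.03
eef_pos: [531.3, -29.0, 158.7]
eef_rot: [3.141, 0.0, 1.779]
wrist_force: [-0.1, 0.1, -0.6]
finger_gap: 19.6
finger_force: 14.0
```

jog_arm([
  [0,0,-0.012,0,0,0,0.84],
  [0,0,-0.012,0,0,0,0.84],
  [0,0,-0.012,0,0,0,0.84],
])

```text
clock: 37.28
eef_pos: [531.2, -29.0, 157.0]
eef_rot: [3.142, -0.0, 1.779]
wrist_force: [-0.3, 0.1, -0.3]
finger_gap: 19.6
finger_force: 14.0
```

jog_arm([
  [0,0,-0.008,0,0,0,0.84],
  [0,0,-0.008,0,0,0,0.84],
  [0,0,-0.008,0,0,0,0.84],
])

```text
clock: 37.53
eef_pos: [531.3, -29.1, 156.7]
eef_rot: [3.141, 0.0, 1.779]
wrist_force: [-2.0, -0.1, 5.8]
finger_gap: 19.6
finger_force: 14.0
```

jog_arm([
  [0,0,-0.008,0,0,0,0.84],
  [0,0,-0.008,0,0,0,0.84],
  [0,0,-0.008,0,0,0,0.84],
])

```text
clock: 37.78
eef_pos: [531.5, -29.2, 156.5]
eef_rot: [3.14, 0.001, 1.779]
wrist_force: [-5.0, 0.8, 12.6]
finger_gap: 19.4
finger_force: 14.0
```

jog_arm([
  [0,0,-0.008,0,0,0,0.84],
  [0,0,-0.008,0,0,0,0.84],
  [0,0,-0.008,0,0,0,0.84],
])

```text
clock: 38.03
eef_pos: [531.7, -29.3, 156.2]
eef_rot: [3.139, 0.001, 1.779]
wrist_force: [-6.5, 0.6, 17.7]
finger_gap: 19.3
finger_force: 14.0
```

jog_arm([
  [0,0,0.01,0,0,0,0.7],
  [0,0,0.02,0,0,0,0.5],
  [0,0,0.02,0,0,0.07,0.4],
  [0,0.007,0.02,0,0,0.14,0.4],
  [0,0.007,0.02,0,0,0.21,0.4],
  [0,0.007,0.02,0,0,0.28,0.4],
  [0,0.007,0.02,0,0,0.35,0.4],
  [0,0.007,0.02,0,0,0.4,0.4],
], grip_force=20)

```text
clock: 38.7
eef_pos: [531.1, -28.2, 156.3]
eef_rot: [-3.141, -0.0, 2.414]
wrist_force: [-1.3, 0.6, -0.3]
finger_gap: 56.3
finger_force: 0.0
```

jog_arm([
  [0,0,-0.15,0,0,0,0.4],
  [0,0,-0.3,0,0,0,0.4],
  [0,0,-0.3,0,0,0,0.4],
  [0,0,-0.3,0,0,0,0.45],
  [0,0,-0.3,0,0,0,0.48],
  [0,0,-0.3,0,0,0,0.49],
  [0,0,-0.3,0,0,0,0.49],
])

```text
clock: 39.28
eef_pos: [531.6, -28.2, 121.4]
eef_rot: [3.141, 0.001, 2.408]
wrist_force: [-0.3, 0.6, 0.3]
finger_gap: 47.9
finger_force: 0.0
```

jog_arm([
  [0,0,0,0,0,0,0.5],
  [0,0,0,0,0,0,0.5],
  [0,0,0,0,0,0,0.51],
  [0,0,0,0,0,0,0.51],
])

```text
clock: 39.62
eef_pos: [531.2, -28.2, 120.6]
eef_rot: [3.142, 0.0, 2.408]
wrist_force: [-0.9, 0.4, 0.8]
finger_gap: 46.3
finger_force: 0.0
```

jog_arm([
  [0,0,0,0,0,0,0.52],
  [0,0,0,0,0,0,0.52],
  [0,0,0,0,0,0,0.53],
  [0,0,0,0,0,0,0.53],
])

```text
clock: 39.95
eef_pos: [531.2, -28.2, 120.6]
eef_rot: [-3.142, -0.0, 2.408]
wrist_force: [-0.2, -0.1, 2.4]
finger_gap: 45.6
finger_force: 20.0
```

Run:
```python
from h import *
st=manip.read_state();print(st["eef_pos"],st["eef_rot"],st["wrist_force"],st["moment"],st["joints"][5],st["finger_gap"],st["finger_force"])
```

```text
[531.15250396 -28.19864565 120.58535023] [-3.14157904e+00 -5.09848535e-06  2.40767307e+00] [-0.24770097 -0.14775329  2.39042252] [-0.04732655  0.138114   -0.13111909] -0.9587727819337944 45.64839476239218 20.000209948047996
```

jog_arm([
  [0,0,0,0,0,-0.07,0.55],
  [0,0,0,0,0,-0.14,0.55],
  [0,0,0,0,0,-0.21,0.55],
  [0,0,0,0,0,-0.28,0.55],
  [0,0,0,0,0,-0.35,0.55],
  [0,0,0,0,0,-0.42,0.55],
  [0,0,0,0,0,-0.48,0.55],
  [0,0,0,0,0,-0.48,0.55],
], grip_force=35)

```text
clock: 40.62
eef_pos: [531.3, -28.2, 120.6]
eef_rot: [3.141, 0.0, 1.649]
wrist_force: [1.3, 0.6, 1.1]
finger_gap: 45.0
finger_force: 35.0
```

Run:
```python
from h import *
st=manip.read_state();print(st["eef_pos"],st["eef_rot"],st["wrist_force"],st["moment"],st["joints"][5],st["finger_gap"],st["finger_force"])
```

```text
[531.34012032 -28.15177938 120.62864376] [3.14111730e+00 2.68780340e-05 1.64938988e+00] [1.34933934 0.5949332  1.12199675] [-0.01028427 -0.16790543 -0.07901593] -0.2004334229077275 44.97167898167445 35.00114914029837
```

jog_arm([
  [0,0,0,0,0,-0.04,0.55],
  [0,0,0,0,0,-0.08,0.55],
  [0,0,0,0,0,-0.1,0.55],
  [0,0,0,0,0,-0.1,0.55],
])

```text
clock: 40.95
eef_pos: [531.3, -28.2, 120.6]
eef_rot: [3.141, -0.0, 1.498]
wrist_force: [1.5, 0.6, 1.3]
finger_gap: 45.1
finger_force: 35.0
```

Run:
```python
from h import *
st=manip.read_state();print(st["eef_pos"],st["eef_rot"],st["wrist_force"],st["moment"],st["joints"][5],st["finger_gap"],st["finger_force"])
```

```text
[531.34166604 -28.1663529  120.61788362] [ 3.14109432e+00 -4.33230732e-05  1.49845920e+00] [1.45287047 0.63769649 1.33316871] [ 0.01788314 -0.18594551 -0.0926328 ] -0.04952927624602932 45.120018112078604 35.00003943219781
```

jog_arm([
  [0,0,0,0,0,-0.04,0.55],
  [0,0,0,0,0,-0.05,0.55],
  [0,0,0,0,0,-0.05,0.55],
])

```text
clock: 41.2
eef_pos: [531.3, -28.1, 120.6]
eef_rot: [3.141, -0.0, 1.421]
wrist_force: [1.7, 0.8, 2.1]
finger_gap: 45.2
finger_force: 35.0
```

Run:
```python
from h import *
st=manip.read_state();print(st["eef_pos"],st["eef_rot"],st["wrist_force"],st["moment"],st["joints"][5],st["finger_gap"],st["finger_force"])
```

```text
[531.33658438 -28.12333022 120.61457281] [ 3.14112977e+00 -1.43768267e-04  1.42060112e+00] [1.73050515 0.77400158 2.13560715] [ 0.12362877 -0.38609076  0.05644581] 0.028347165110363424 45.18188916113583 34.99975453130901
```

jog_arm([
  [0,0,0,0,0,-0.04,0.55],
  [0,0,0,0,0,-0.07,0.55],
  [0,0,0,0,0,-0.07,0.55],
])

```text
clock: 41.45
eef_pos: [531.3, -28.1, 120.6]
eef_rot: [3.141, -0.0, 1.309]
wrist_force: [2.3, 1.0, 0.4]
finger_gap: 44.8
finger_force: 35.0
```

```bash
cat > st.py <<'E'
from cell import manip
import numpy as np
st=manip.read_state();print(st["eef_pos"].round(1),st["eef_rot"][2].round(4),st["wrist_force"].round(1),st["moment"].round(2),st["joints"][5].round(3),round(st["finger_gap"],1),round(st["finger_force"],1),round(st["clock"],1))
E
python3 st.py
```

```text
[531.3 -28.1 120.6] 1.3089 [2.3 1.  0.4] [ 0.2  -0.28 -0.  ] 0.14 44.8 35.0 41.5
```

jog_arm([
  [0,0,0,0,0,-0.04,0.55],
  [0,0,0,0,0,-0.04,0.55],
  [0,0,0,0,0,-0.04,0.55],
])

```text
clock: 41.7
eef_pos: [530.6, -28.1, 120.6]
eef_rot: [-3.14, 0.0, 1.249]
wrist_force: [-5.4, 1.0, 4.9]
finger_gap: 45.0
finger_force: 35.0
```

```bash
python3 st.py
```

```text
[530.6 -28.1 120.6] 1.2493 [-5.4  1.   4.9] [0.2  0.96 0.32] 0.2 45.0 35.0 41.7
```

jog_arm([
  [0,0,0,0,0,-0.04,0.55],
  [0,0,0,0,0,-0.04,0.55],
  [0,0,0,0,0,-0.04,0.55],
])

```text
clock: 41.95
eef_pos: [529.7, -28.7, 120.5]
eef_rot: [-3.138, 0.002, 1.187]
wrist_force: [-11.2, -2.8, 9.7]
finger_gap: 44.3
finger_force: 35.0
```

```bash
python3 st.py
```

```text
[529.7 -28.7 120.5] 1.1866 [-11.2  -2.8   9.7] [-0.54  2.32  0.52] 0.262 44.3 35.0 42.0
```

jog_arm([
  [0,0,0,0,0,0,0.47],
  [0,0,0,0,0,0,0.42],
  [0,0,0,0,0,0,0.4],
  [0,0,0.3,0,0,0,0.4],
  [0,0,0.6,0,0,0,0.4],
  [0,0,0.7,0,0,0,0.4],
  [0,0,0.7,0,0,0,0.4],
], grip_force=12)

```text
clock: 42.53
eef_pos: [532.5, -28.3, 207.9]
eef_rot: [3.136, -0.002, 1.184]
wrist_force: [0.8, -0.1, 0.9]
finger_gap: 56.6
finger_force: 0.0
```

jog_arm([
  [-0.04,0.3,0,0,0,0.07,0.47],
  [-0.08,0.6,0,0,0,0.14,0.47],
  [-0.119,0.915,0,0,0,0.2,0.47],
  [-0.119,0.915,0,0,0,0.2,0.47],
])

```text
clock: 42.87
eef_pos: [515.6, 86.3, 203.3]
eef_rot: [-3.14, -0.001, 1.508]
wrist_force: [-0.9, 0.4, 0.2]
finger_gap: 49.9
finger_force: 0.0
```

jog_arm([
  [-0.04,0.3,0,0,0,0.07,0.47],
  [-0.08,0.6,0,0,0,0.14,0.47],
  [-0.119,0.915,0,0,0,0.177,0.47],
  [-0.119,0.915,0,0,0,0.177,0.47],
])

```text
clock: 43.2
eef_pos: [501.2, 196.0, 203.1]
eef_rot: [-3.14, -0.001, 1.783]
wrist_force: [0.1, 0.3, -0.0]
finger_gap: 49.8
finger_force: 0.0
```

jog_arm([
  [-0.04,0.3,0,0,0,0,0.47],
  [-0.08,0.6,0,0,0,0,0.47],
  [-0.119,0.915,0,0,0,0,0.47],
  [-0.119,0.915,0,0,0,0,0.47],
  [-0.119,0.915,0,0,0,0,0.47],
  [-0.119,0.915,0,0,0,0,0.47],
])

```text
clock: 43.7
eef_pos: [488.3, 300.5, 203.5]
eef_rot: [-3.14, 0.001, 1.775]
wrist_force: [0.4, -0.4, -0.5]
finger_gap: 50.0
finger_force: 0.0
```

```bash
python3 st.py
python3 - <<'E'
from h import *
s=cam("side",3);t=cam("top",3);np.savez("pics/s5.npz",**s);np.savez("pics/t5.npz",**t)
print([b for b in blobs(t,(0,110,40),(8,255,255),8,(340,200,460,330))[0]],[b for b in blobs(s,(0,110,40),(8,255,255),8,(340,200,460,330))[0]])
print([b for b in blobs(t,(28,100,50),(48,255,255),6,(280,170,400,300))[0]],[b for b in blobs(s,(28,100,50),(48,255,255),6,(280,150,400,300))[0]])
print("exp head", proj(t,[531.15,-28.2,203]),proj(s,[531.15,-28.2,190]))
# nut marks: white pixels on nuts, red ticks
for n,C in(("A",(531.15,-28.2)),("B",(649.8,-3.1)),("C",(568.7,87.1))):
    for c,nm in((t,"t"),):
        h=cv2.cvtColor(c["frame"],cv2.COLOR_RGB2HSV).astype(int)
        for z,rr,what in((166,16,"mark"),(126,31,"tick")):
            v=[]
            for a in range(0,360,10):
                u=proj(c,[C[0]+rr*np.cos(np.radians(a)),C[1]+rr*np.sin(np.radians(a)),z]).round().astype(int)
                q=c["frame"][u[1],u[0]].astype(int);v.append(q[0]-q[2] )
            v=np.array(v);print(n,what,np.argsort(-v)[:3]*10,np.sort(v)[::-1][:3])
f=lambda c,x,y,w,h:cv2.resize(c["frame"][y:y+h,x:x+w,::-1],(399,300*h//75*75//h*1),interpolation=cv2.INTER_CUBIC)
a=cv2.resize(t["frame"][200:290,280:400,::-1],(400,300),interpolation=cv2.INTER_CUBIC);b=cv2.resize(s["frame"][190:280,290:410,::-1],(400,300),interpolation=cv2.INTER_CUBIC)
cv2.imwrite("pics/last.png",np.hstack([a,b]))
E
```

```text
[488.3 300.5 203.5] 1.7749 [ 0.4 -0.4 -0.5] [-0.09  0.03 -0.04] 0.284 50.0 0.0 43.7
[(array([393.48, 228.17]), [390, 223, 8, 11, 60])] [(array([360.75, 273.44]), [356, 270, 11, 8, 59])]
[(array([345.63, 264.67]), [342, 261, 8, 9, 52])] [(array([313.12, 238.53]), [310, 232, 8, 14, 95])]
exp head [346.15677324 263.33846437] [313.74086094 237.21121897]
A mark [210 200 150] [-41 -61 -71]
A tick [220 210 160] [17 11 -5]
B mark [30 40 20] [-54 -57 -77]
B tick [270 160 170] [-7 -7 -8]
C mark [160 170 150] [-46 -63 -64]
C tick [100 300 160] [12 -6 -7]
```

```bash
cat > mark.py <<'E'
from h import *
import sys
def ang(c,C):
    out=[]
    F=c["frame"].astype(np.float32)
    A=np.arange(0,360,2)
    def samp(z,rs,f):
        v=np.zeros(len(A))
        for r in rs:
            U=np.array([proj(c,[C[0]-1.4+r*np.cos(np.radians(a)),C[1]+.6+r*np.sin(np.radians(a)),z]) for a in A],np.float32)
            q=cv2.remap(F,U[:,0].reshape(-1,1),U[:,1].reshape(-1,1),cv2.INTER_LINEAR)[:,0];v+=f(q)
        i=np.argmax(v);w=np.exp(0*v);k=[(i+j)%len(A) for j in range(-9,10)];ww=np.clip(v[k]-np.median(v),0,None)
        return round(A[i]+2*np.sum(ww*np.arange(-9,10))/ww.sum())
    return samp(166,(14,16,18),lambda q:q[:,0]-.5*q[:,2]),samp(126,(29,31,33),lambda q:q[:,0]-q[:,2])
if __name__=="__main__":
    for f in sys.argv[1:]:
        c=load(f)
        for n,C in(("A",(531.15,-28.2)),("B",(649.8,-3.1)),("C",(568.7,87.1))): print(f,n,ang(c,C))
E
python3 mark.py pics/t4.npz pics/t5.npz
```

```text
pics/t4.npz A (289, 221)
pics/t4.npz B (34, 278)
pics/t4.npz C (163, 100)
pics/t5.npz A (216, 218)
pics/t5.npz B (30, 273)
pics/t5.npz C (159, 97)
```

View pics/last.png

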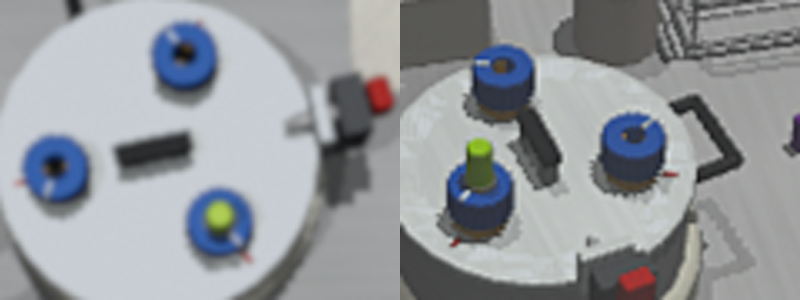

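jog_arm([
  [0.003,0.004,-0.3,0,0,0,0.47],
  [0.003,0.004,-0.6,0,0,0,0.47],
  [0.003,0.004,-0.8,0,0,0,0.47],
  [0.003,0.004,-0.8,0,0,0,0.47],
  [0.003,0.004,-0.8,0,0,0,0.47],
])

```text
clock: 44.42
eef_pos: [488.6, 301.3, 108.6]
eef_rot: [-3.14, 0.0, 1.774]
wrist_force: [0.4, -0.4, 0.5]
finger_gap: 49.7
finger_force: 0.0
```

jog_arm([
  [0,0,-0.15,0,0,0,0.47],
  [0,0,-0.3,0,0,0,0.47],
  [0,0,-0.31,0,0,0,0.47],
  [0,0,-0.31,0,0,0,0.6],
  [0,0,-0.31,0,0,0,0.7],
  [0,0,-0.31,0,0,0,0.75],
])

```text
clock: 44.92
eef_pos: [489.5, 302.1, 73.2]
eef_rot: [3.139, -0.001, 1.775]
wrist_force: [-0.0, -0.5, -0.7]
finger_gap: 33.1
finger_force: 0.0
```

jog_arm([
  [0,0,0,0,0,0,0.78],
  [0,0,0,0,0,0,0.8],
  [0,0,0,0,0,0,0.82],
  [0,0,0,0,0,0,0.84],
  [0,0,0,0,0,0,0.84],
])

```text
clock: 45.33
eef_pos: [489.0, 301.9, 72.1]
eef_rot: [3.141, -0.0, 1.775]
wrist_force: [-1.8, -1.1, 5.5]
finger_gap: 19.5
finger_force: 12.0
```

jog_arm([
  [0,0,0.1,0,0,0,0.84],
  [0,0,0.3,0,0,0,0.84],
  [0,0,0.6,0,0,0,0.84],
  [0,0,0.9,0,0,0,0.84],
  [0,0,1,0,0,0,0.84],
  [0,0,1,0,0,0,0.84],
], grip_force=14)

```text
clock: 45.83
eef_pos: [489.8, 302.3, 195.8]
eef_rot: [3.136, -0.002, 1.775]
wrist_force: [-0.3, 0.9, -0.1]
finger_gap: 19.8
finger_force: 14.0
```

jog_arm([
  [0,-0.1,0.3,0,0,0,0.84],
  [0.15,-0.3,0.4,0,0,0,0.84],
  [0.3,-0.6,0.4,0,0,0,0.84],
  [0.447,-0.847,0.4,0,0,0,0.84],
  [0.447,-0.847,0.4,0,0,0,0.84],
])

```text
clock: 46.25
eef_pos: [544.1, 195.4, 238.2]
eef_rot: [-3.14, 0.001, 1.771]
wrist_force: [0.1, -0.5, -0.2]
finger_gap: 19.3
finger_force: 14.0
```

jog_arm([
  [0.15,-0.3,0,0,0,0,0.84],
  [0.3,-0.6,0,0,0,0,0.84],
  [0.447,-0.847,0,0,0,0,0.84],
  [0.447,-0.847,0,0,0,0,0.84],
])

```text
clock: 46.58
eef_pos: [597.4, 93.7, 237.7]
eef_rot: [-3.139, 0.001, 1.77]
wrist_force: [-0.0, -0.1, 0.0]
finger_gap: 19.4
finger_force: 14.0
```

jog_arm([
  [0.15,-0.3,0,0,0,0,0.84],
  [0.3,-0.6,0,0,0,0,0.84],
  [0.4,-0.8,0,0,0,0,0.84],
  [0.447,-0.847,0,0,0,0,0.84],
  [0.447,-0.847,0,0,0,0,0.84],
  [0.447,-0.847,0,0,0,0,0.84],
  [0.447,-0.847,0,0,0,0,0.84],
])

```text
clock: 47.17
eef_pos: [649.1, -1.7, 239.1]
eef_rot: [-3.141, -0.0, 1.776]
wrist_force: [0.3, -0.2, 0.5]
finger_gap: 19.3
finger_force: 14.0
```

Run:
```python
from h import *
st=manip.read_state();p=st["eef_pos"];print(p,st["eef_rot"],st["wrist_force"],st["finger_gap"],st["finger_force"])
s=cam("side",3)
print(proj(s,p+[0,0,26]).round(1),blobs(s,(28,100,50),(48,255,255),8,(330,150,400,300))[0])
g=s["frame"].astype(int).mean(2);u=proj(s,p+[0,0,-40]).astype(int);print(u,g[u[1]-4:u[1]+8:2,u[0]-9:u[0]+10].astype(int))
```

```text
[649.09725288  -1.67232102 239.10663868] [-3.14110199e+00 -3.92290379e-04  1.77604171e+00] [ 0.29470954 -0.24757158  0.4747824 ] 19.30225836570041 13.999921013892163
[360.7 199.1] [(array([361.45, 198.76]), [359, 192, 6, 15, 83])]
[359 219] [[214 217 219 217 214 216 226 206  77  72  77  70 115 187 186 180 178 177
  177]
 [212 213 217 217 217 215 220 196  58  74  77  66 140 231 216 203 185 175
  175]
 [212 211 212 216 216 218 227 199  56  75  77  65 138 232 221 217 216 210
  203]
 [212 212 210 211 213 217 218 179  59  76  76  78 154 232 223 213 214 213
  219]
 [213 212 213 213 215 222 229 194  62  76  76  81 159 241 235 220 218 218
  218]
 [215 221 208 154 124  90  79  86  99  74  80  79  61  59  87 146 181 202
  219]]
```

jog_arm([
  [0.006,-0.012,0,0,0,0,0.84],
  [0.006,-0.012,-0.04,0,0,0,0.84],
  [0.006,-0.012,-0.08,0,0,0,0.84],
  [0.006,-0.012,-0.12,0,0,0,0.84],
  [0.006,-0.012,-0.16,0,0,0,0.84],
  [0.006,-0.012,-0.2,0,0,0,0.84],
  [0.006,-0.012,-0.2,0,0,0,0.84],
])

```text
clock: 47.9
eef_pos: [649.9, -4.7, 213.9]
eef_rot: [-3.14, -0.001, 1.775]
wrist_force: [1.0, 0.3, -0.3]
finger_gap: 19.4
finger_force: 14.0
```

jog_arm([
  [0,0,-0.05,0,0,0,0.84],
  [0,0,-0.1,0,0,0,0.84],
  [0,0,-0.1,0,0,0,0.84],
  [0,0,-0.1,0,0,0,0.84],
])

```text
clock: 48.23
eef_pos: [650.2, -4.7, 202.9]
eef_rot: [-3.141, -0.0, 1.775]
wrist_force: [-0.7, 0.5, 0.3]
finger_gap: 19.7
finger_force: 14.0
```

jog_arm([
  [0,0,-0.05,0,0,0,0.84],
  [0,0,-0.1,0,0,0,0.84],
  [0,0,-0.15,0,0,0,0.84],
  [0,0,-0.2,0,0,0,0.84],
  [0,0,-0.25,0,0,0,0.84],
  [0,0,-0.25,0,0,0,0.84],
])

```text
clock: 48.73
eef_pos: [649.8, -4.7, 171.6]
eef_rot: [-3.14, -0.001, 1.775]
wrist_force: [-0.3, -0.7, -0.9]
finger_gap: 19.5
finger_force: 14.0
```

jog_arm([
  [0,0,-0.05,0,0,0,0.84],
  [0,0,-0.09,0,0,0,0.84],
  [0,0,-0.09,0,0,0,0.84],
  [0,0,-0.09,0,0,0,0.84],
])

```text
clock: 49.07
eef_pos: [650.3, -4.7, 162.3]
eef_rot: [-3.141, -0.0, 1.775]
wrist_force: [-0.5, 0.2, 0.8]
finger_gap: 19.7
finger_force: 14.0
```

jog_arm([
  [-0.003,0.01,-0.012,0,0,0,0.84],
  [-0.003,0.01,-0.025,0,0,0,0.84],
  [-0.003,0.01,-0.025,0,0,0,0.84],
  [-0.003,0.01,-0.025,0,0,0,0.84],
])

```text
clock: 49.4
eef_pos: [649.9, -3.4, 159.5]
eef_rot: [-3.142, 0.0, 1.775]
wrist_force: [-0.0, -0.0, -0.1]
finger_gap: 19.7
finger_force: 14.0
```

jog_arm([
  [0,0,-0.01,0,0,0,0.84],
  [0,0,-0.01,0,0,0,0.84],
  [0,0,-0.01,0,0,0,0.84],
])

```text
clock: 49.65
eef_pos: [650.0, -3.5, 158.3]
eef_rot: [-3.142, 0.0, 1.775]
wrist_force: [-0.5, -0.1, -0.7]
finger_gap: 19.5
finger_force: 14.0
```

jog_arm([
  [0,0,-0.01,0,0,0,0.84],
  [0,0,-0.01,0,0,0,0.84],
  [0,0,-0.01,0,0,0,0.84],
])

```text
clock: 49.9
eef_pos: [650.1, -3.5, 158.0]
eef_rot: [3.141, 0.0, 1.775]
wrist_force: [-3.4, 0.2, 6.0]
finger_gap: 19.5
finger_force: 14.0
```

jog_arm([
  [0,0,-0.01,0,0,0,0.84],
  [0,0,-0.01,0,0,0,0.84],
  [0,0,-0.01,0,0,0,0.84],
])

```text
clock: 50.15
eef_pos: [650.3, -3.5, 157.9]
eef_rot: [3.14, 0.001, 1.775]
wrist_force: [-5.3, 1.2, 13.2]
finger_gap: 19.8
finger_force: 14.0
```

jog_arm([
  [0,0,0.01,0,0,0,0.7],
  [0,0,0.02,0,0,0,0.5],
  [0,0.003,0.02,0,0,0.07,0.4],
  [0,0.003,0.02,0,0,0.14,0.4],
  [0,0.003,0.02,0,0,0.21,0.4],
  [0,0.003,0.02,0,0,0.28,0.4],
  [0,0.003,0.02,0,0,0.35,0.4],
  [0,0.003,0.02,0,0,0.4,0.4],
], grip_force=20)

```text
clock: 50.82
eef_pos: [649.9, -3.1, 158.1]
eef_rot: [-3.141, -0.0, 2.409]
wrist_force: [-0.5, -0.0, -0.5]
finger_gap: 56.6
finger_force: 0.0
```

jog_arm([
  [0,0,-0.15,0,0,0,0.4],
  [0,0,-0.31,0,0,0,0.4],
  [0,0,-0.31,0,0,0,0.4],
  [0,0,-0.31,0,0,0,0.45],
  [0,0,-0.31,0,0,0,0.48],
  [0,0,-0.31,0,0,0,0.49],
  [0,0,-0.31,0,0,0,0.49],
])

```text
clock: 51.4
eef_pos: [650.0, -3.5, 122.0]
eef_rot: [-3.141, 0.001, 2.403]
wrist_force: [-3.3, -3.1, 1.1]
finger_gap: 47.6
finger_force: 2.1
```

jog_arm([
  [0,0,0,0,0,0,0.5],
  [0,0,0,0,0,0,0.51],
  [0,0,0,0,0,0,0.52],
  [0,0,0,0,0,0,0.53],
  [0,0,0,0,0,0,0.53],
])

```text
clock: 51.82
eef_pos: [650.0, -3.3, 122.0]
eef_rot: [3.141, 0.001, 2.403]
wrist_force: [-5.5, -1.8, 4.8]
finger_gap: 46.0
finger_force: 20.0
```

```bash
python3 st.py
```

```text
[650.   -3.3 122. ] 2.403 [-5.5 -1.8  4.8] [-0.66  1.02  0.05] -0.893 46.0 20.0 51.8
```

jog_arm([
  [-0.003,-0.002,0,0,0,-0.07,0.55],
  [-0.003,-0.002,0,0,0,-0.14,0.55],
  [-0.003,-0.002,0,0,0,-0.21,0.55],
  [-0.003,-0.002,0,0,0,-0.28,0.55],
  [-0.003,-0.002,0,0,0,-0.35,0.55],
  [-0.003,-0.002,0,0,0,-0.42,0.55],
  [-0.003,-0.002,0,0,0,-0.46,0.55],
  [-0.003,-0.002,0,0,0,-0.46,0.55],
], grip_force=35)

```text
clock: 52.48
eef_pos: [649.9, -3.3, 121.9]
eef_rot: [3.14, 0.0, 1.678]
wrist_force: [-3.2, -2.3, 4.5]
finger_gap: 45.9
finger_force: 35.0
```

```bash
python3 st.py
```

```text
[649.9  -3.3 121.9] 1.6775 [-3.2 -2.3  4.5] [-0.38  0.65 -0.03] -0.168 45.9 35.0 52.5
```

jog_arm([
  [0,0,0,0,0,-0.04,0.55],
  [0,0,0,0,0,-0.06,0.55],
  [0,0,0,0,0,-0.06,0.55],
])

```text
clock: 52.73
eef_pos: [649.9, -3.3, 121.9]
eef_rot: [3.14, 0.0, 1.587]
wrist_force: [-2.7, -2.6, 5.3]
finger_gap: 45.6
finger_force: 35.0
```

```bash
python3 st.py
```

```text
[649.9  -3.3 121.9] 1.5869 [-2.7 -2.6  5.3] [-0.41  0.74  0.01] -0.078 45.6 35.0 52.7
```

jog_arm([
  [0,0,0,0,0,-0.04,0.55],
  [0,0,0,0,0,-0.04,0.55],
  [0,0,0,0,0,-0.04,0.55],
])

```text
clock: 52.98
eef_pos: [649.9, -3.3, 121.9]
eef_rot: [3.14, -0.0, 1.526]
wrist_force: [-4.0, -1.6, 4.7]
finger_gap: 45.8
finger_force: 35.0
```

```bash
python3 st.py
```

```text
[649.9  -3.3 121.9] 1.5258 [-4.  -1.6  4.7] [-0.3   0.75 -0.03] -0.016 45.8 35.0 53.0
```

Turned 0.88 so far; step on to the stop.

jog_arm([
  [0,0,0,0,0,-0.04,0.55],
  [0,0,0,0,0,-0.04,0.55],
  [0,0,0,0,0,-0.04,0.55],
])

```text
clock: 53.23
eef_pos: [649.8, -3.5, 121.9]
eef_rot: [3.141, 0.0, 1.463]
wrist_force: [-3.2, -2.3, 4.9]
finger_gap: 45.9
finger_force: 35.0
```

```bash
python3 st.py
```

```text
[649.8  -3.5 121.9] 1.4633 [-3.2 -2.3  4.9] [-0.62  0.89  0.33] 0.046 45.9 35.0 53.2
```

jog_arm([
  [0,0,0,0,0,-0.04,0.55],
  [0,0,0,0,0,-0.04,0.55],
  [0,0,0,0,0,-0.04,0.55],
])

```text
clock: 53.48
eef_pos: [649.6, -3.8, 121.9]
eef_rot: [3.141, 0.001, 1.401]
wrist_force: [-5.4, -4.6, 5.8]
finger_gap: 45.9
finger_force: 35.0
```

```bash
python3 st.py
```

```text
[649.6  -3.8 121.9] 1.4006 [-5.4 -4.6  5.8] [-0.94  1.13  0.61] 0.109 45.9 35.0 53.5
```

jog_arm([
  [0,0,0,0,0,-0.03,0.55],
  [0,0,0,0,0,-0.03,0.55],
  [0,0,0,0,0,-0.03,0.55],
])

```text
clock: 53.73
eef_pos: [649.8, -3.0, 121.9]
eef_rot: [3.141, -0.001, 1.354]
wrist_force: [-3.4, 0.4, 5.6]
finger_gap: 46.0
finger_force: 35.0
```

```bash
python3 st.py
```

```text
[649.8  -3.  121.9] 1.3541 [-3.4  0.4  5.6] [0.09 0.82 0.41] 0.155 46.0 35.0 53.7
```

jog_arm([
  [0,0,0,0,0,0,0.47],
  [0,0,0,0,0,0,0.42],
  [0,0,0,0,0,0,0.4],
  [0,0,0.3,0,0,0,0.4],
  [0,0,0.6,0,0,0,0.4],
  [0,0,0.7,0,0,0,0.4],
  [0,0,0.7,0,0,0,0.4],
], grip_force=12)

```text
clock: 54.32
eef_pos: [651.0, -3.4, 209.1]
eef_rot: [3.135, -0.001, 1.351]
wrist_force: [-0.7, -0.2, 0.8]
finger_gap: 56.2
finger_force: 0.0
```

jog_arm([
  [-0.2,0.28,0,0,0,0.07,0.47],
  [-0.4,0.56,0,0,0,0.14,0.47],
  [-0.628,0.844,0,0,0,0.2,0.47],
  [-0.628,0.844,0,0,0,0.2,0.47],
])

```text
clock: 54.65
eef_pos: [570.8, 102.2, 204.1]
eef_rot: [-3.14, -0.001, 1.675]
wrist_force: [0.8, -0.5, -0.3]
finger_gap: 50.0
finger_force: 0.0
```

jog_arm([
  [-0.2,0.28,0,0,0,0.04,0.47],
  [-0.4,0.56,0,0,0,0.07,0.47],
  [-0.628,0.844,0,0,0,0.07,0.47],
  [-0.628,0.844,0,0,0,0.07,0.47],
])

```text
clock: 54.98
eef_pos: [495.5, 203.1, 204.2]
eef_rot: [-3.14, -0.001, 1.779]
wrist_force: [0.4, 0.7, 0.3]
finger_gap: 49.7
finger_force: 0.0
```

jog_arm([
  [-0.2,0.28,0,0,0,0,0.47],
  [-0.4,0.56,0,0,0,0,0.47],
  [-0.628,0.844,0,0,0,0,0.47],
  [-0.628,0.844,0,0,0,0,0.47],
  [-0.628,0.844,0,0,0,0,0.47],
  [-0.628,0.844,0,0,0,0,0.47],
])

```text
clock: 55.48
eef_pos: [423.8, 300.1, 204.4]
eef_rot: [-3.141, 0.001, 1.775]
wrist_force: [0.8, -0.1, 0.6]
finger_gap: 50.2
finger_force: 0.0
```

```bash
python3 st.py
python3 - <<'E'
from h import *
t=cam("top",3);np.savez("pics/t6.npz",**t)
E
python3 mark.py pics/t6.npz
```

```text
[423.8 300.1 204.4] 1.775 [ 0.8 -0.1  0.6] [-0.04  0.02  0.02] 0.342 50.2 0.0 55.5
pics/t6.npz A (216, 218)
pics/t6.npz B (12, 266)
pics/t6.npz C (159, 96)
```

```bash
sed -i 's/lambda q:q\[:,0\]-.5\*q\[:,2\]/lambda q:np.minimum(q[:,0],q[:,2])/' mark.py; python3 mark.py pics/t4.npz pics/t6.npz
```

```text
pics/t4.npz A (289, 221)
pics/t4.npz B (34, 278)
pics/t4.npz C (163, 100)
pics/t6.npz A (217, 218)
pics/t6.npz B (341, 266)
pics/t6.npz C (158, 96)
```

jog_arm([
  [0,0.007,-0.3,0,0,0,0.47],
  [0,0.007,-0.6,0,0,0,0.47],
  [0,0.007,-0.8,0,0,0,0.47],
  [0,0.007,-0.8,0,0,0,0.47],
  [0,0.007,-0.8,0,0,0,0.47],
])

```text
clock: 56.05
eef_pos: [423.8, 300.6, 109.0]
eef_rot: [-3.14, 0.001, 1.773]
wrist_force: [-0.4, -0.5, 0.6]
finger_gap: 49.8
finger_force: 0.0
```

jog_arm([
  [0,0,-0.15,0,0,0,0.47],
  [0,0,-0.3,0,0,0,0.47],
  [0,0,-0.32,0,0,0,0.47],
  [0,0,-0.32,0,0,0,0.6],
  [0,0,-0.32,0,0,0,0.7],
  [0,0,-0.32,0,0,0,0.75],
])

```text
clock: 56.55
eef_pos: [424.3, 301.7, 72.5]
eef_rot: [3.139, -0.001, 1.774]
wrist_force: [0.3, 0.6, 0.6]
finger_gap: 33.5
finger_force: 0.0
```

jog_arm([
  [0,0,0,0,0,0,0.78],
  [0,0,0,0,0,0,0.8],
  [0,0,0,0,0,0,0.82],
  [0,0,0,0,0,0,0.84],
  [0,0,0,0,0,0,0.84],
])

```text
clock: 56.97
eef_pos: [423.8, 301.5, 71.4]
eef_rot: [3.141, -0.0, 1.775]
wrist_force: [-0.1, -1.2, 7.0]
finger_gap: 19.5
finger_force: 12.0
```

jog_arm([
  [0,0,0.1,0,0,0,0.84],
  [0,0,0.3,0,0,0,0.84],
  [0,0,0.6,0,0,0,0.84],
  [0,0,0.9,0,0,0,0.84],
  [0,0,1,0,0,0,0.84],
  [0,0,1,0,0,0,0.84],
], grip_force=14)

```text
clock: 57.47
eef_pos: [424.5, 302.0, 194.1]
eef_rot: [3.136, -0.002, 1.775]
wrist_force: [-0.1, 0.8, -0.6]
finger_gap: 19.5
finger_force: 14.0
```

jog_arm([
  [0,-0.1,0.3,0,0,0,0.84],
  [0.15,-0.3,0.4,0,0,0,0.84],
  [0.4,-0.6,0.4,0,0,0,0.84],
  [0.604,-0.893,0.4,0,0,0,0.84],
  [0.604,-0.893,0.4,0,0,0,0.84],
])

```text
clock: 57.88
eef_pos: [498.0, 189.9, 236.9]
eef_rot: [-3.14, 0.001, 1.771]
wrist_force: [-0.2, -0.1, -0.6]
finger_gap: 19.3
finger_force: 14.0
```

jog_arm([
  [0.2,-0.3,0,0,0,0,0.84],
  [0.4,-0.6,0,0,0,0,0.84],
  [0.5,-0.8,0,0,0,0,0.84],
  [0.604,-0.893,0,0,0,0,0.84],
  [0.604,-0.893,0,0,0,0,0.84],
  [0.604,-0.893,0,0,0,0,0.84],
  [0.604,-0.893,0,0,0,0,0.84],
  [0.604,-0.893,0,0,0,0,0.84],
])

```text
clock: 58.55
eef_pos: [567.9, 88.0, 238.3]
eef_rot: [-3.141, -0.0, 1.776]
wrist_force: [-1.0, 0.1, -0.3]
finger_gap: 19.6
finger_force: 14.0
```

Run:
```python
from h import *
st=manip.read_state();p=st["eef_pos"];print(p,st["eef_rot"],st["wrist_force"],st["finger_gap"],st["finger_force"])
s=cam("side",3)
print(proj(s,p+[0,0,26]).round(1),blobs(s,(28,100,50),(48,255,255),8,(250,150,350,300))[0])
g=s["frame"].astype(int).mean(2);v=proj(s,p+[0,0,-40]);u=v.astype(int);print(v,g[u[1]-4:u[1]+8:2,u[0]-9:u[0]+10].astype(int))
```

```text
[567.85508056  88.01050544 238.33991712] [-3.14096659e+00 -2.03201773e-04  1.77590189e+00] [-0.95169493  0.06220411 -0.29994796] 19.590900704242788 13.999987553543178
[318.8 179.2] [(array([319.42, 178.58]), [317, 172, 6, 14, 81]), (array([313.07, 238.49]), [310, 232, 8, 14, 94])]
[319.32619142 199.31074664] [[ 90  90  90  90  90  91  89  76  71  72  68  86 143 172 169 169 168 164
  163]
 [ 90  91  90  90  90  91  88  76  71  73  68  85 142 172 168 170 171 167
  164]
 [ 91  90  90  90  91  92  90  80  71  73  69  80 135 173 167 168 170 169
  166]
 [ 90  89  90  90  90  91  89  80  70  73  69  80 136 174 167 167 169 170
  168]
 [ 90  90  91  90  90  91  96  94  69  72  70  77 105 124 147 177 175 173
  169]
 [ 92  92  93  91  78  84  95  85  96  71  79  83  61  62  60  59  72 106
  149]]
```

jog_arm([
  [0.006,-0.004,0,0,0,0,0.84],
  [0.006,-0.004,-0.04,0,0,0,0.84],
  [0.006,-0.004,-0.08,0,0,0,0.84],
  [0.006,-0.004,-0.12,0,0,0,0.84],
  [0.006,-0.004,-0.16,0,0,0,0.84],
  [0.006,-0.004,-0.2,0,0,0,0.84],
  [0.006,-0.004,-0.2,0,0,0,0.84],
])

```text
clock: 59.28
eef_pos: [568.8, 86.5, 213.4]
eef_rot: [-3.14, -0.0, 1.775]
wrist_force: [-0.6, 0.2, -1.3]
finger_gap: 19.7
finger_force: 14.0
```

jog_arm([
  [0,0,-0.05,0,0,0,0.84],
  [0,0,-0.1,0,0,0,0.84],
  [0,0,-0.1,0,0,0,0.84],
  [0,0,-0.1,0,0,0,0.84],
])

```text
clock: 59.62
eef_pos: [569.1, 86.5, 202.3]
eef_rot: [-3.141, -0.0, 1.775]
wrist_force: [-0.7, -0.1, -0.3]
finger_gap: 19.7
finger_force: 14.0
```

jog_arm([
  [0,0,-0.05,0,0,0,0.84],
  [0,0,-0.1,0,0,0,0.84],
  [0,0,-0.15,0,0,0,0.84],
  [0,0,-0.2,0,0,0,0.84],
  [0,0,-0.25,0,0,0,0.84],
  [0,0,-0.25,0,0,0,0.84],
])

```text
clock: 60.12
eef_pos: [568.8, 86.5, 171.2]
eef_rot: [-3.14, -0.0, 1.775]
wrist_force: [0.5, 0.3, -0.2]
finger_gap: 19.6
finger_force: 14.0
```

jog_arm([
  [0,0,-0.05,0,0,0,0.84],
  [0,0,-0.09,0,0,0,0.84],
  [0,0,-0.09,0,0,0,0.84],
  [0,0,-0.09,0,0,0,0.84],
])

```text
clock: 60.45
eef_pos: [569.1, 86.5, 161.7]
eef_rot: [-3.141, -0.0, 1.775]
wrist_force: [0.6, -0.1, -0.7]
finger_gap: 19.5
finger_force: 14.0
```

jog_arm([
  [-0.003,0.005,-0.012,0,0,0,0.84],
  [-0.003,0.005,-0.025,0,0,0,0.84],
  [-0.003,0.005,-0.025,0,0,0,0.84],
  [-0.003,0.005,-0.025,0,0,0,0.84],
])

```text
clock: 60.78
eef_pos: [568.8, 87.2, 158.9]
eef_rot: [-3.142, -0.0, 1.775]
wrist_force: [-0.5, 0.2, 0.3]
finger_gap: 19.4
finger_force: 14.0
```

jog_arm([
  [0,0,-0.01,0,0,0,0.84],
  [0,0,-0.01,0,0,0,0.84],
  [0,0,-0.01,0,0,0,0.84],
])

```text
clock: 61.03
eef_pos: [568.8, 87.1, 157.7]
eef_rot: [-3.142, -0.0, 1.775]
wrist_force: [0.7, 0.1, -0.7]
finger_gap: 19.4
finger_force: 14.0
```

jog_arm([
  [0,0,-0.01,0,0,0,0.84],
  [0,0,-0.01,0,0,0,0.84],
  [0,0,-0.01,0,0,0,0.84],
])

```text
clock: 61.28
eef_pos: [569.0, 87.1, 157.4]
eef_rot: [3.141, 0.0, 1.775]
wrist_force: [-3.3, -1.3, 6.6]
finger_gap: 19.9
finger_force: 14.0
```

jog_arm([
  [0,0,-0.01,0,0,0,0.84],
  [0,0,-0.01,0,0,0,0.84],
  [0,0,-0.01,0,0,0,0.84],
])

```text
clock: 61.53
eef_pos: [569.2, 87.2, 157.2]
eef_rot: [3.14, 0.0, 1.775]
wrist_force: [-5.9, -1.1, 15.0]
finger_gap: 19.4
finger_force: 14.0
```

jog_arm([
  [0,0,0.01,0,0,0,0.7],
  [0,0,0.02,0,0,0,0.5],
  [0,0,0.02,0,0,0.07,0.4],
  [0,0,0.02,0,0,0.14,0.4],
  [0,0,0.02,0,0,0.21,0.4],
  [0,0,0.02,0,0,0.28,0.4],
  [0,0,0.02,0,0,0.35,0.4],
  [0,0,0.02,0,0,0.4,0.4],
], grip_force=20)

```text
clock: 62.2
eef_pos: [568.8, 87.1, 157.5]
eef_rot: [-3.141, -0.0, 2.409]
wrist_force: [-0.0, 0.2, -0.3]
finger_gap: 56.3
finger_force: 0.0
```

jog_arm([
  [0,0,-0.15,0,0,0,0.4],
  [0,0,-0.31,0,0,0,0.4],
  [0,0,-0.31,0,0,0,0.4],
  [0,0,-0.31,0,0,0,0.45],
  [0,0,-0.31,0,0,0,0.48],
  [0,0,-0.31,0,0,0,0.49],
  [0,0,-0.31,0,0,0,0.49],
])

```text
clock: 62.78
eef_pos: [569.3, 87.2, 121.6]
eef_rot: [3.14, 0.001, 2.403]
wrist_force: [0.6, 0.4, -0.0]
finger_gap: 47.7
finger_force: 0.0
```

jog_arm([
  [0,0,0,0,0,0,0.5],
  [0,0,0,0,0,0,0.51],
  [0,0,0,0,0,0,0.52],
  [0,0,0,0,0,0,0.53],
  [0,0,0,0,0,0,0.53],
])

```text
clock: 63.2
eef_pos: [569.5, 87.7, 121.4]
eef_rot: [3.139, 0.001, 2.403]
wrist_force: [1.8, 4.8, 4.8]
finger_gap: 45.6
finger_force: 20.0
```

```bash
python3 st.py
```

```text
[569.5  87.7 121.4] 2.4031 [1.8 4.8 4.8] [ 0.88 -0.41 -0.  ] -0.744 45.6 20.0 63.2
```

jog_arm([
  [0.002,0.003,0,0,0,-0.07,0.55],
  [0.002,0.003,0,0,0,-0.14,0.55],
  [0.002,0.003,0,0,0,-0.21,0.55],
  [0.002,0.003,0,0,0,-0.28,0.55],
  [0.002,0.003,0,0,0,-0.35,0.55],
  [0.002,0.003,0,0,0,-0.42,0.55],
  [0.002,0.003,0,0,0,-0.48,0.55],
  [0.002,0.003,0,0,0,-0.54,0.55],
], grip_force=35)

```text
clock: 63.87
eef_pos: [570.0, 87.9, 121.4]
eef_rot: [3.139, -0.001, 1.55]
wrist_force: [5.3, 3.1, 2.3]
finger_gap: 45.2
finger_force: 35.0
```

jog_arm([
  [0,0,0,0,0,-0.04,0.55],
  [0,0,0,0,0,-0.06,0.55],
  [0,0,0,0,0,-0.06,0.55],
])

```text
clock: 64.12
eef_pos: [570.0, 87.9, 121.4]
eef_rot: [3.139, -0.001, 1.459]
wrist_force: [3.5, 3.7, 3.5]
finger_gap: 45.3
finger_force: 35.0
```

```bash
python3 st.py
```

```text
[570.   87.9 121.4] 1.4586 [3.5 3.7 3.5] [ 0.61 -0.58  0.03] 0.201 45.3 35.0 64.1
```

jog_arm([
  [0,0,0,0,0,-0.04,0.55],
  [0,0,0,0,0,-0.04,0.55],
  [0,0,0,0,0,-0.04,0.55],
])

```text
clock: 64.37
eef_pos: [569.8, 87.9, 121.4]
eef_rot: [3.139, -0.001, 1.398]
wrist_force: [2.4, 3.6, 6.0]
finger_gap: 45.2
finger_force: 35.0
```

```bash
python3 st.py
```

```text
[569.8  87.9 121.4] 1.3975 [2.4 3.6 6. ] [ 0.53 -0.5  -0.04] 0.262 45.2 35.0 64.4
```

jog_arm([
  [0,0,0,0,0,-0.04,0.55],
  [0,0,0,0,0,-0.04,0.55],
  [0,0,0,0,0,-0.04,0.55],
])

```text
clock: 64.62
eef_pos: [569.7, 87.8, 121.4]
eef_rot: [3.14, -0.001, 1.335]
wrist_force: [2.9, 5.3, 5.2]
finger_gap: 45.3
finger_force: 35.0
```

```bash
python3 st.py
```

```text
[569.7  87.8 121.4] 1.3349 [2.9 5.3 5.2] [ 0.62 -0.48  0.01] 0.325 45.3 35.0 64.6
```

jog_arm([
  [0,0,0,0,0,-0.04,0.55],
  [0,0,0,0,0,-0.04,0.55],
  [0,0,0,0,0,-0.04,0.55],
])

```text
clock: 64.87
eef_pos: [570.0, 87.6, 121.4]
eef_rot: [3.139, -0.001, 1.273]
wrist_force: [4.7, 2.4, 4.5]
finger_gap: 45.2
finger_force: 35.0
```

```bash
python3 st.py
```

```text
[570.   87.6 121.4] 1.2726 [4.7 2.4 4.5] [ 0.36 -0.99  0.38] 0.387 45.2 35.0 64.9
```

jog_arm([
  [0,0,0,0,0,-0.04,0.55],
  [0,0,0,0,0,-0.04,0.55],
  [0,0,0,0,0,-0.04,0.55],
])

```text
clock: 65.12
eef_pos: [570.2, 87.6, 121.4]
eef_rot: [3.139, -0.001, 1.21]
wrist_force: [6.9, 2.6, 3.5]
finger_gap: 44.6
finger_force: 35.0
```

```bash
python3 st.py
```

```text
[570.2  87.6 121.4] 1.2099 [6.9 2.6 3.5] [ 0.29 -1.13  0.49] 0.45 44.6 35.0 65.1
```

At the stop. Release, rise clear, move away, and check.

jog_arm([
  [0,0,0,0,0,0,0.47],
  [0,0,0,0,0,0,0.42],
  [0,0,0,0,0,0,0.4],
  [0,0,0.3,0,0,0,0.4],
  [0,0,0.6,0,0,0,0.4],
  [0,0,0.9,0,0,0,0.4],
  [0,0,0.9,0,0,0,0.4],
])

```text
clock: 65.7
eef_pos: [570.9, 87.6, 235.6]
eef_rot: [3.133, -0.004, 1.209]
wrist_force: [0.4, 0.0, 0.6]
finger_gap: 56.1
finger_force: 0.0
```

jog_arm([
  [-0.4,0.4,0,0,0,0,0.4],
  [-0.7,0.7,0,0,0,0,0.4],
  [-1,1,0,0,0,0,0.4],
  [-1,1,0,0,0,0,0.4],
  [-1,1,0,0,0,0,0.4],
])

```text
clock: 66.12
eef_pos: [445.3, 210.7, 228.6]
eef_rot: [-3.141, -0.0, 1.213]
wrist_force: [1.2, -1.1, 0.2]
finger_gap: 56.4
finger_force: 0.0
```

jog_arm([
  [-0.1,0.4,0,0,0,0,0.4],
  [-0.3,0.7,0,0,0,0,0.4],
  [-0.5,1,0,0,0,0,0.4],
  [-0.5,1,0,0,0,0,0.4],
  [-0.5,1,0,0,0,0,0.4],
  [-0.5,1,0,0,0,0,0.4],
])

```text
clock: 66.62
eef_pos: [389.1, 327.2, 228.2]
eef_rot: [-3.142, 0.001, 1.21]
wrist_force: [0.6, -0.6, -0.9]
finger_gap: 56.1
finger_force: 0.0
```

```bash
python3 st.py
python3 - <<'E'
from h import *
s=cam("side",3);t=cam("top",3);np.savez("pics/t7.npz",**t)
L=((28,100,50),(48,255,255))
print([b for b in blobs(t,(0,110,40),(8,255,255),8,(340,200,460,330))[0]],[b for b in blobs(s,(0,110,40),(8,255,255),8,(340,200,460,330))[0]])
print([b for b in blobs(t,*L,6,(180,170,400,330))[0]]);print([b for b in blobs(s,*L,6,(240,150,400,300))[0]])
for C in((531.15,-28.2),(649.8,-3.1),(568.7,87.1)):print(proj(t,[*C,203]).round(1),proj(s,[*C,188]).round(1))
E
python3 mark.py pics/t7.npz
```

```text
[389.1 327.2 228.2] 1.2104 [ 0.6 -0.6 -0.9] [-0.06  0.07  0.02] 0.988 56.1 0.0 66.6
[(array([393.53, 228.08]), [390, 223, 8, 11, 62])] [(array([360.75, 273.44]), [356, 270, 11, 8, 59])]
[(array([333.95, 213.35]), [331, 209, 7, 10, 57]), (array([295.24, 249.05]), [292, 245, 8, 9, 55]), (array([345.63, 264.67]), [342, 261, 8, 9, 52])]
[(array([319.71, 203.29]), [316, 197, 8, 14, 90]), (array([360.07, 223.64]), [357, 217, 7, 14, 91]), (array([313.28, 238.57]), [310, 232, 8, 14, 94])]
[346.2 263.3] [313.8 237.8]
[334.2 211.7] [360.1 222.8]
[294.8 247.6] [319.8 202.5]
pics/t7.npz A (219, 218)
pics/t7.npz B (342, 275)
pics/t7.npz C (92, 97)
```

```bash
python3 -c "
from cell import manip
print(manip.sign_off())"
```

```text
the job is handed in; nothing more can be done
None
```

The job is handed in: the lid is pinned at the lug with the pin fully home, and all three probes are seated, each with its collet nut turned to its stop; I can't see the judge's result.

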